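# Load the paint shaker with the full tins

## Robot

A 6-joint arm with a two-finger parallel gripper is mounted at the origin on the work surface. World frame = base frame: x ahead of the robot, y to its left, z up, the work surface at z = 0. Lengths are in m, angles in rad, forces in N, time in s.
With the tool pointing down it reaches from about 0.35 to 0.775 m from the base axis. Payload 5.5 kg.
Tool frame: the origin (TCP) lies at the very end of the fingers, on their centre line; the grasp point (between the pads) lies hold_point_z behind it (hold_point_z is the distance from the TCP to the grasp point, in m); x points along the fingers, y is the direction in which the jaws open and shut, and the axes are right-handed (so a half turn about x gives the same grasp; the last joint's range is limited). The gripper opens to 85 mm and grips with 20 to 120 N. Pads are 22 mm wide; open, the fingers measure 114 mm over their backs; the gripper's body (76 mm by 85 mm) begins 54 mm behind the grasp point. The pads swing forward as they close: fully open they stand 13 mm farther back than shut.
Start: joints at [1.091, 0.313, 0.046, 1.304, 0, 1.431], TCP at [0.192, 0.542, 0.231] pointing down, gripper open.
Joint ranges: [-2.76, 2.76], [-0.86, 1.69], [-1.03, 1.26], [-2.2, 2.34], [-1.47, 1.5], [-3.14, 3.14]. Speed limits (rad/s): [2.57, 2.57, 3.14, 3.14, 3.14, 3.14].

## Interface

Orientations are given as a unit quaternion [w, x, y, z].
In Python, from workcell import * gives the robot as it stands. The module is installed in compiled form; this text tells all that it offers.
- The arm moves only by the tool step_arm, never from a script. Its argument "targets" is a list of rows, each a list of 3 entries, a list of its own where there are three numbers: the turn, a rotation vector about the tool's x, y, z in degrees, then the shift along the tool's x, y, z in cm, then the finger opening in cm, from 0 to 8.54. A call has exactly 10 rows; each row shifts and turns the commanded pose from where the row before left it, along the tool's axes as they then stand; what a row does not reach is not made up. A row lasts 1/10 s, in which the tool goes at most 50 mm and 8.59 degrees, less where a joint would pass 70% of its speed; a pose out of reach is approached as far as the arm can. A call with a gripper value outside its range is refused whole. The fingers move at their own pace and stop on an object; "force" is the grip in N (left out, the last holds). Time passes only in rows, so rows that do not move let the fingers close, or fill a call up. It gives the time, the measured TCP pose, the force and the opening at its end, in the units of the state.
- get_state(): the state, without advancing time (a new reading comes with each control period).
- read_camera(name): name is "scene" or "top"; returns the picture (420x560x3 uint8, red, green, blue); there is no depth.
- camera_model(name): a dict with "fx", "fy", "cx", "cy" (pixels), "dist_coeffs" ([k1, k2, p1, p2, k3] as OpenCV has them; the pictures are not rectified), "xyz" and "rotation" of the camera in the world. Camera axes: x right, y down, z forward; pixel columns grow to the right and rows downward; lengths in m; the calibration is good to about 2 mm. A picture is of the moment at which its call begins. camera_model takes no time and is no camera call.
- hand_in(): hands the job in, once; it reports no verdict.
Trained networks look in the newest picture that a camera, given by its name, has taken for a name from the list of things; names that differ only in an ending like _2 or _b are one class to them, and where a whole thing is asked for, a point or a joint stands for the part that bears it (a point fixed in the world has none). Each returns a list of dicts, best first, with "p" (0 to 1); they miss things now and then, are a little off and sometimes report something else, mostly with a low value. They report only what shows in the picture. A call takes as long as a camera call. They do not tell look-alikes from the thing itself.
- find_in(camera, label): "extent" ([left, top, width, height] in pixels, round what is visible of it).
- silhouettes(camera, label): "mask" (420x560 bool, what is visible of it) and "extent" ([left, top, width, height] in pixels, round what is visible of it).
The state is a dict: "clock": time; "joint_pos": joint angles; "qvel": joint speeds; "tau": joint torques, N m; "tcp_pos": TCP position; "orientation": TCP orientation; "wrist_force": force on the tool from outside, world axes, zero at the start; "ft_torque": the same for the moment, N m; "finger_gap": finger opening in m.
Only numpy, scipy, OpenCV 4.12 (cv2) and the standard library are available. Lean on these libraries where they do the work, as an engineer would, in place of code of your own. Each camera call takes 0.05 s, during which the arm holds its last target.

## Task

The paint tins look alike, but some are full and some are used up: feel each one's weight, stand every full tin upright in a row in the shaker's bed and every empty one upright in the yellow returns tray. When all are sorted, wind the handwheel clockwise until you feel the sprung pad firmly clamp the row against the fixed jaw, without forcing it hard, and then press the green start button fully and let go. Leave the clamp tight and do not disturb the pot, bowl and bottle.

Things in the scene. Friction and masses are not known exactly. Their poses are not given: they have to be found in the camera images.
- tin_a: one of 4 or 5 outwardly identical lidded paint tins (silver, white label, green stripe, green dot on the lid), standing: 64 mm across, 76 mm tall, origin at the centre of its underside, z up its axis. Full (about 0.36 to 0.48 kg) or used up (about 0.07 to 0.09 kg): only the weight tells. Two or three are full, one or two empty; some runs lack one of the five (None)
- tin_b: one of 4 or 5 outwardly identical lidded paint tins (silver, white label, green stripe, green dot on the lid), standing: 64 mm across, 76 mm tall, origin at the centre of its underside, z up its axis. Full (about 0.36 to 0.48 kg) or used up (about 0.07 to 0.09 kg): only the weight tells. Two or three are full, one or two empty; some runs lack one of the five (None)
- tin_c: one of 4 or 5 outwardly identical lidded paint tins (silver, white label, green stripe, green dot on the lid), standing: 64 mm across, 76 mm tall, origin at the centre of its underside, z up its axis. Full (about 0.36 to 0.48 kg) or used up (about 0.07 to 0.09 kg): only the weight tells. Two or three are full, one or two empty; some runs lack one of the five (None)
- tin_d: one of 4 or 5 outwardly identical lidded paint tins (silver, white label, green stripe, green dot on the lid), standing: 64 mm across, 76 mm tall, origin at the centre of its underside, z up its axis. Full (about 0.36 to 0.48 kg) or used up (about 0.07 to 0.09 kg): only the weight tells. Two or three are full, one or two empty; some runs lack one of the five (None)
- tin_e: one of 4 or 5 outwardly identical lidded paint tins (silver, white label, green stripe, green dot on the lid), standing: 64 mm across, 76 mm tall, origin at the centre of its underside, z up its axis. Full (about 0.36 to 0.48 kg) or used up (about 0.07 to 0.09 kg): only the weight tells. Two or three are full, one or two empty; some runs lack one of the five (None)
- shaker: blue-and-grey clamp bed of a paint-tin shaker, fixed to the table, 500 mm long along its own y and 100 mm wide along its x; origin on the table under the middle of the loading bed, x across the bed (away from the robot at yaw 0), y along it towards the crank wheel, z up. Low control box with the start button at its -y end, gearbox with crank wheel at its +y end
- bed: the shaker's bare metal loading bed; origin at the middle of its upper face, 15 mm above the table; axes as the shaker's. Between the fixed jaw (face at y = -110 mm) and the pad (face at y = +115 mm less the carriage's travel) up to three tins stand upright in one row along y. Two steel lips, 6 mm high above the bed, their inner faces at x = +-40 mm, guide the row
- fixed_jaw: dark steel upright plate with rubber face at the -y end of the bed, 70 mm wide, 55 mm high above the bed, 12 mm thick; origin at the bottom centre of its face, which looks to +y
- pad: orange upright clamp pad, 70 mm wide, 55 mm high above the bed, 12 mm thick, that the carriage pushes towards the fixed jaw (-y). It is carried on springs (1300 N/m, no preload, 25 mm stroke): pushed against something it lags behind the carriage. Origin at the bottom centre of its face, which looks to -y
- carriage (a joint): travel in m (0 to 0.129) of the aluminium carriage behind the pad towards the fixed jaw, driven by the crank: 14 mm per radian. With the springs relaxed the pad's face stands at shaker y = 115 mm minus this value; any excess of the pad's y over that is spring compression
- crank (a joint): turn of the grey handwheel (124 mm across, on top of the gearbox, axis vertical) in rad, 0 to 9.2, growing clockwise seen from above, which closes the clamp; starts between 0 and 1. It has steady friction of 0.12 N m (2.4 N at the grip), enough to hold about 8 N of clamping when let go
- wheel_axis (a point): centre of the handwheel's upper face, on its vertical axis, 89 mm above the table, at shaker y = +215 mm
- grip_mid (a point): middle of the handwheel's red upright grip, a free-spinning round post 24 mm across reaching from 90 to 136 mm above the table, 50 mm off the wheel's axis; this point is 113 mm above the table. At crank 0 it lies on the shaker's -x side of the axis
- start (a joint): travel of the green start button (32 mm across, top of the grey control box), m: 0 out, 0.006 fully down; about 5 N; springs back
- start_top (a point): centre of the green start button's top, about shaker y = -172 mm
- tray: yellow open returns tray, fixed to the table, 220 mm along its x, 160 mm along its y, walls 12 mm high and 5 mm thick, floor 5 mm thick; origin on the table under its middle
- pot: terracotta pot, 90 mm across and 85 mm tall, a bystander; origin at its underside
- saucer: blue ceramic bowl, 100 mm across and 35 mm tall, a bystander; origin at its underside
- flask: yellow plastic bottle, 60 mm across and 160 mm tall, a bystander; origin at its underside
Mind the look-alikes: they are no part of the job. Leave any pink look-alike of the tin_c alone. Leave any red look-alike of the tin_a alone.

How it is judged:
By the outcome, as a careful person would: the job done as asked, in the order asked, and still so for the second after the job is handed in, with the robot touching nothing.
Of tin_a, tin_b, tin_c, tin_d, tin_e only 4 to 5 are there at a start; the rules pass over those that are not, and their reading is None.
At some moment in a run one of tin_a, tin_b, tin_c, tin_d, tin_e may be knocked a few centimetres aside while the robot is not near it.
It also fails if it takes over 208 s, if anything falls off the work surface, if the arm or the gripper's body presses on something with over 40 N, if the wrist force passes 120 N, or if a joint passes its speed limit or range.

## Working session

There is one attempt and no reset: what is moved stays moved. The work goes in short steps, Python scripts to look and compute and a tool call to move; the robot and the scene stay as the last step left them, time stands still between calls to the robot, and variables do not carry over. Pictures are saved under pics/ and viewed, and the job is handed in when it is done.

Besides the shell and the picture viewer there is one more tool, called after "Call:" as a command line: name --argument value ..., lists and objects as JSON in quotes. step_arm: Moves the arm, as the interface text tells. Its arguments: {"type":"object","properties":{"targets":{"type":"array","items":{"type":"array"}},"force":{"type":"number"}},"required":["targets"]}

```bash
mkdir -p pics
python3 - <<'E'
from workcell import *
import cv2
print(get_state())
for n in ("scene","top"):
    im=read_camera(n); cv2.imwrite(f"pics/{n}0.png",im[:,:,::-1]); print(n,camera_model(n))
E
```

```text
{'clock': 0.0, 'joint_pos': array([1.09142812e+00, 3.14027985e-01, 4.49720972e-02, 1.30357067e+00,
       7.59101575e-06, 1.43116477e+00]), 'qvel': array([ 4.83432004e-04,  5.65255025e-05,  2.84635956e-04, -8.27883900e-04,
       -4.81052734e-04, -5.53492747e-05]), 'tau': array([ 1.12375203e-04, -4.80626321e+01,  2.98533815e+01,  1.94695039e-02,
       -2.36435289e-04, -3.59869318e-06]), 'tcp_pos': array([0.19140282, 0.54167669, 0.23039034]), 'orientation': array([ 0.69672948,  0.11892265,  0.69712877, -0.1201537 ]), 'wrist_force': array([0.07494245, 0.37329692, 0.13653209]), 'ft_torque': array([-0.0249287 , -0.00313871,  0.01899816]), 'finger_gap': 0.0855073826522069}
scene {'fx': 413.7574955001538, 'fy': 413.7574955001538, 'cx': 283.7304091343584, 'cy': 205.81720684496477, 'dist_coeffs': array([-0.04193218,  0.        ,  0.        ,  0.        ,  0.        ]), 'xyz': array([ 1.07190986, -0.33557836,  1.08452712]), 'rotation': array([-0.25983775,  0.83896682,  0.45578113, -0.14450808])}
top {'fx': 491.5785826747006, 'fy': 491.5785826747006, 'cx': 283.5553800289884, 'cy': 207.94533136493908, 'dist_coeffs': array([-0.07137088,  0.        ,  0.        ,  0.        ,  0.        ]), 'xyz': array([0.24813005, 0.03679918, 1.23178016]), 'rotation': array([ 0.07619239, -0.68870748,  0.7162577 , -0.08277465])}
```

View pics/scene0.png

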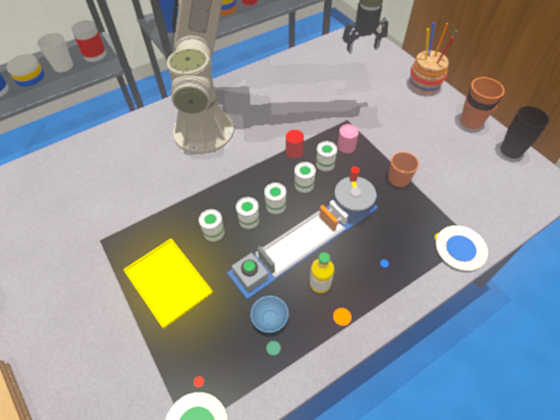

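View pics/top0.png

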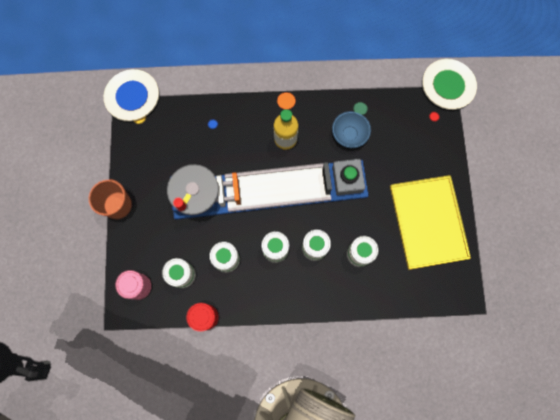

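```bash
cat > h.py <<'E'
from workcell import *
import numpy as np, cv2
from scipy.spatial.transform import Rotation as R
CM={n:camera_model(n) for n in ("scene","top")}
def rot(q): return R.from_quat([q[1],q[2],q[3],q[0]])
def K(c): return np.array([[c['fx'],0,c['cx']],[0,c['fy'],c['cy']],[0,0,1]])
def back(n,uv,z):
    c=CM[n]; p=cv2.undistortPoints(np.array([[uv]],float),K(c),c['dist_coeffs'])[0,0]
    d=rot(c['rotation']).apply([p[0],p[1],1]); o=np.array(c['xyz']); return o+d*(z-o[2])/d[2]
def proj(n,P):
    c=CM[n]; r=rot(c['rotation']).inv(); P=np.atleast_2d(P); q=r.apply(P-c['xyz'])
    return cv2.projectPoints(q,np.zeros(3),np.zeros(3),K(c),c['dist_coeffs'])[0][:,0]
def green(im):
    h=cv2.cvtColor(im,cv2.COLOR_RGB2HSV); return ((h[:,:,0]>45)&(h[:,:,0]<80)&(h[:,:,1]>120)&(h[:,:,2]>60))
def dots(n,im,mina=40):
    g=green(im).astype(np.uint8); k,l,s,c=cv2.connectedComponentsWithStats(g)
    return [(c[i],s[i,4]) for i in range(1,k) if s[i,4]>mina]
E
python3 - <<'E'
from h import *
for n in ("top","scene"):
    im=read_camera(n)
    for c,a in dots(n,im): print(n,c.round(1),a,back(n,c,.076).round(4))
    for l in ("tin_a","tray","shaker","pad","crank","grip_mid","start_top","fixed_jaw","bed","pot","saucer","flask"):
        for d in find_in(n,l):
            e=d['extent']; print(n,l,round(d['p'],2),[round(float(x),1) for x in e])
E
```

```text
top [448.8  84.2] 636 [ 0.8262 -0.4218  0.076 ]
top [285.8 115. ] 111 [0.7535 0.0054 0.076 ]
top [349.8 172.8] 138 [ 0.5949 -0.1457  0.076 ]
top [316.4 242.9] 136 [ 0.4245 -0.054   0.076 ]
top [274.9 244.9] 136 [0.4237 0.0447 0.076 ]
top [364.  249.3] 135 [ 0.4047 -0.1661  0.076 ]
top [223.1 255.3] 136 [0.4036 0.168  0.076 ]
top [176. 272.] 140 [0.3683 0.2795 0.076 ]
top tin_a 0.91 [262.8, 230.4, 24.9, 27.4]
top tin_a 0.83 [188.0, 302.0, 28.1, 32.3]
top tin_a 0.82 [163.0, 261.8, 33.0, 29.5]
top tin_a 0.79 [305.2, 227.7, 25.4, 34.5]
top tin_a 0.68 [347.8, 237.7, 30.2, 28.2]
top tin_a 0.61 [212.0, 238.9, 27.0, 33.0]
top tin_a 0.32 [226.4, 166.4, 99.8, 40.9]
top tray 0.79 [393.4, 175.0, 74.6, 96.2]
top shaker 0.67 [168.6, 157.3, 200.5, 61.2]
top shaker 0.64 [261.1, 230.6, 25.0, 32.1]
top pad 0.62 [224.5, 174.2, 14.6, 30.2]
top crank 0.87 [168.6, 166.3, 46.8, 48.9]
top grip_mid 0.73 [165.8, 165.5, 53.0, 50.0]
top start_top 0.65 [264.1, 231.3, 22.1, 26.1]
top start_top 0.46 [346.6, 172.9, 11.7, 5.1]
top fixed_jaw 0.55 [317.4, 163.7, 14.1, 28.8]
top bed 0.91 [227.5, 168.2, 100.9, 39.5]
top
[... 819 characters left out ...]
3.5, 240.5, 87.8, 85.6]
scene tray 0.38 [332.9, 169.0, 43.6, 45.2]
scene shaker 0.93 [227.6, 164.7, 150.8, 134.9]
scene shaker 0.74 [262.9, 185.6, 21.5, 29.2]
scene shaker 0.74 [319.1, 201.4, 29.7, 28.0]
scene pad 0.53 [319.5, 209.5, 22.0, 20.3]
scene crank 0.82 [336.3, 164.0, 40.4, 48.0]
scene crank 0.2 [124.5, 239.0, 89.2, 89.0]
scene grip_mid 0.72 [334.4, 168.8, 43.0, 44.3]
scene grip_mid 0.49 [265.0, 214.5, 74.5, 57.5]
scene start_top 0.44 [308.6, 250.5, 27.2, 44.8]
scene start_top 0.19 [264.6, 180.4, 21.5, 34.5]
scene fixed_jaw 0.5 [253.9, 244.3, 19.1, 29.6]
scene bed 0.66 [264.3, 217.1, 78.3, 56.6]
scene saucer 0.86 [250.7, 293.7, 35.4, 37.1]
scene flask 0.65 [309.2, 252.6, 22.9, 38.9]
```

Run:
```python
from h import *
im=read_camera("top"); c=im[145:225,155:380]; cv2.imwrite("pics/ct.png",cv2.resize(c,None,fx=3.5,fy=3.5,interpolation=cv2.INTER_CUBIC)[:,:,::-1])
im2=read_camera("scene"); c=im2[155:305,220:390]; cv2.imwrite("pics/cs.png",cv2.resize(c,None,fx=4,fy=4,interpolation=cv2.INTER_CUBIC)[:,:,::-1])
from scipy.optimize import least_squares
def tri(a,b): 
    f=lambda P: np.r_[proj("top",P)[0]-a,proj("scene",P)[0]-b]
    s=least_squares(f,[.6,0,.05]); return s.x.round(4),s.fun.round(2)
print("button",tri([349.8,172.8],[248.6,265.5]))
# red grip, wheel
for n,i in(("top",im),("scene",im2)):
    h=cv2.cvtColor(i,cv2.COLOR_RGB2HSV)
    r=((h[:,:,0]<6)|(h[:,:,0]>174))&(h[:,:,1]>150)&(h[:,:,2]>80)
    k,l,s,cc=cv2.connectedComponentsWithStats(r.astype(np.uint8))
    for j in range(1,k):
        if s[j,4]>15: print(n,"red",cc[j].round(1),s[j])
    m=silhouettes(n,"crank")
    for d in m[:1]:
        ys,xs=np.nonzero(d['mask']); print(n,"crank",d['p'],xs.mean(),ys.mean(),cv2.fitEllipse(np.c_[xs,ys].astype(np.float32)), back(n,[xs.mean(),ys.mean()],.085))
    for L in("tray","bed"):
      for d in silhouettes(n,L)[:1]:
        cn,_=cv2.findContours(d['mask'].astype(np.uint8),0,2); cn=max(cn,key=cv2.contourArea); (cx,cy),wh,a=cv2.minAreaRect(cn); print(n,L,d['p'],cx,cy,wh,a,back(n,[cx,cy],.01))
        bx=cv2.boxPoints(((cx,cy),wh,a))
        for b in bx: print('   ',b.round(1),back(n,b,.012 if L=="tray" else .015).round(4))
```

```text
button (array([ 0.5958, -0.1469,  0.0723]), array([ 0.28,  0.11,  0.33, -0.04]))
top red [433.9 116.2] [429 112  11  10  82]
top red [179.2 203.8] [174 198  12  13  99]
top red [201.4 316.4] [186 303  32  28 696]
top crank 0.61 192.4854517611026 189.2537008677897 ((192.47987365722656, 189.25425720214844), (39.74445724487305, 41.87605285644531), 62.6168098449707) [0.56554685 0.23901244 0.085     ]
top tray 0.67 429.8708190917969 221.9241485595703 (85.88092041015625, 63.10254669189453) 78.43986511230469 [ 0.47683481 -0.35218688  0.01      ]
    [390.4 186.2] [ 0.5744 -0.2583  0.012 ]
    [452.2 173.5] [ 0.6026 -0.4246  0.012 ]
    [469.4 257.7] [ 0.3808 -0.4431  0.012 ]
    [407.6 270.3] [ 0.3562 -0.2826  0.012 ]
top bed 0.9 280.8461608886719 186.26922607421875 (31.008686065673828, 85.7080078125) 82.87498474121094 [0.58538448 0.02441405 0.01      ]
    [236.4 176.2] [0.6153 0.138  0.015 ]
    [321.4 165.6] [ 0.6356 -0.0829  0.015 ]
    [325.3 196.3] [ 0.553 -0.088  0.015]
    [240.2 207. ] [0.5335 0.1297 0.015 ]
scene red [249.    1.3] [242   0  15   4  52]
scene red [91.1 46.3] [ 77  
[... 365 characters left out ...]
34210205078), 152.4402313232422) [0.56303664 0.2416055  0.085     ]
scene tray 0.87 167.50674438476562 282.20947265625 (71.1435546875, 60.33252716064453) 54.462318420410156 [ 0.48699084 -0.35433262  0.01      ]
    [122.3 270.8] [ 0.3847 -0.4499  0.012 ]
    [171.4 235.7] [ 0.3545 -0.2823  0.012 ]
    [212.7 293.6] [ 0.5875 -0.2628  0.012 ]
    [163.6 328.7] [ 0.6049 -0.4176  0.012 ]
scene bed 0.67 298.38458251953125 241.5769500732422 (25.238859176635742, 70.44692993164062) 56.3099365234375 [0.57869745 0.02792701 0.01      ]
    [262.1 250.6] [ 0.5482 -0.0797  0.015 ]
    [320.7 211.5] [0.5301 0.1443 0.015 ]
    [334.7 232.5] [0.6148 0.1351 0.015 ]
    [276.1 271.6] [ 0.6275 -0.0813  0.015 ]
```

View pics/ct.png

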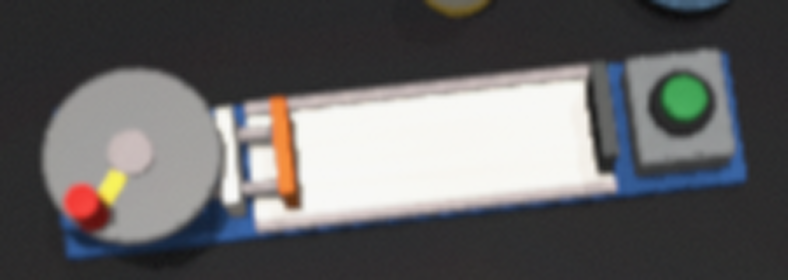

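View pics/cs.png

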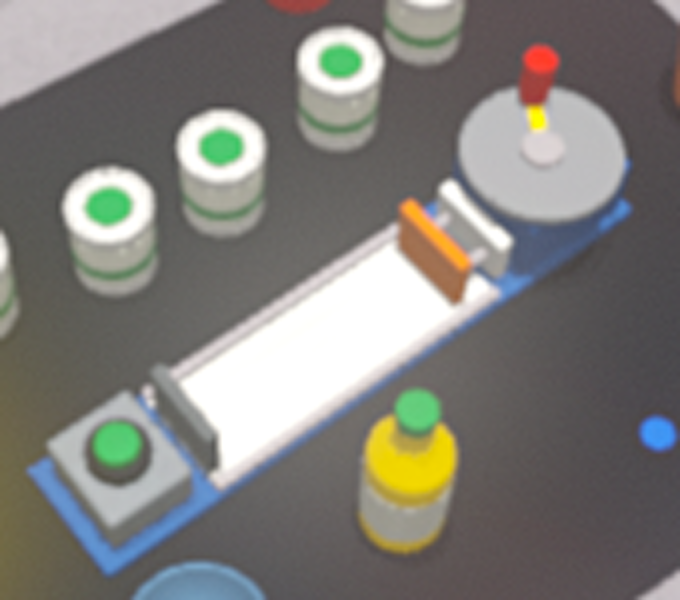

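Run:
```python
import workcell; print([ (k,getattr(workcell,k)) for k in dir(workcell) if not k.startswith('__')])
from h import *
from scipy.optimize import least_squares
s=get_state(); print(rot(s['orientation']).as_matrix().round(3))
T=read_camera("top");S=read_camera("scene")
def tri(a,b): 
    f=lambda P: np.r_[proj("top",P)[0]-a,proj("scene",P)[0]-b]
    s=least_squares(f,[.6,0,.05]); return s.x.round(4),s.fun.round(2)
print("cap",tri([285.8,115],[324.,257.2]))
# wheel disk: gray
for n,im,c in(("top",T,(192,189)),("scene",S,(355,196))):
    h=cv2.cvtColor(im,cv2.COLOR_RGB2HSV).astype(int); print(h[c[1]-12:c[1]+13:6,c[0]-12:c[0]+13:6].tolist())
    m=((h[:,:,1]<60)&(h[:,:,2]>95)&(h[:,:,2]<175)).astype(np.uint8)
    b=np.zeros_like(m); cv2.circle(b,c,32,1,-1); m*=b
    k,l,st,cc=cv2.connectedComponentsWithStats(m); j=1+np.argmax(st[1:,4]); 
    cn,_=cv2.findContours((l==j).astype(np.uint8),0,1); hull=cv2.convexHull(max(cn,key=cv2.contourArea)); e=cv2.fitEllipse(hull); print(n,st[j],e,back(n,e[0],.089).round(4))
    ip=np.array([back(n,p[0],.089)[:2] for p in hull]); (cx,cy),r=cv2.minEnclosingCircle(ip.astype(np.float32)); print(cx,cy,r)
```

```text
[('MotionError', <class 'workcell.MotionError'>), ('camera_model', <function make.<locals>.<lambda> at 0x7f124c99c680>), ('find_in', <function make.<locals>.keyed.<locals>.call at 0x7f124c99c7c0>), ('get_state', <function make.<locals>.<lambda> at 0x7f124c99c5e0>), ('hand_in', <function connect.<locals>.done at 0x7f124c903740>), ('hold_point_z', 0.0187), ('read_camera', <function make.<locals>.drawn_camera at 0x7f124c99c0e0>), ('silhouettes', <function make.<locals>.keyed.<locals>.call at 0x7f124c99c900>)]
[[-0.     0.333  0.943]
 [ 0.     0.943 -0.333]
 [-1.     0.    -0.   ]]
cap (array([0.7183, 0.0074, 0.1562]), array([ 0.07,  0.03,  0.08, -0.02]))
[[[20, 5, 159], [0, 2, 158], [30, 2, 158], [15, 3, 160], [20, 5, 161]], [[30, 3, 160], [10, 5, 163], [0, 17, 198], [20, 5, 162], [15, 6, 163]], [[15, 3, 161], [3, 16, 189], [0, 18, 201], [3, 16, 174], [23, 6, 162]], [[10, 5, 162], [29, 137, 236], [18, 19, 160], [15, 6, 164], [15, 6, 164]], [[1, 193, 244], [27, 163, 239], [8, 6, 163], [15, 6, 165], [15, 6, 165]]]
top [ 167  165   57   50 1729] ((195.31085205078125, 189.2635040283203), (49.38017654418945, 58.60837173461914), 88.07513427734375) [0.5641 0.2315 0.089 ]
0.562907338142395 0.23182083666324615 0.07051752507686615
[[[120, 1, 191], [120, 3, 193], [29, 255, 255], [0, 0, 190], [0, 0, 190]], [[120, 1, 193], [165, 3, 192], [173, 9, 219], [165, 3, 194], [150, 1, 190]], [[150, 3, 193], [120, 1, 193], [176, 10, 175], [120, 1, 191], [150, 1, 190]], [[150, 1, 194], [135, 3, 193], [150, 1, 192], [135, 3, 191], [135, 3, 192]], [[112, 59, 108], [60, 2, 162], [0, 0, 191], [150, 1, 190], [109, 16, 125]]]
scene [323 176  54  49 453] ((348.17791748046875, 199.7421417236328), (48.21671676635742, 51.73811721801758), 100.01969146728516) [0.5778 0.2036 0.089 ]
0.5726251602172852 0.19967451691627502 0.08851567655801773
```

Run:
```python
from h import *
T=read_camera("top");S=read_camera("scene")
for n,im,c,lo,hi in(("top",T,(192,189),145,175),("scene",S,(355,192),182,200)):
    h=cv2.cvtColor(im,cv2.COLOR_RGB2HSV).astype(int)
    m=((h[:,:,1]<14)&(h[:,:,2]>lo)&(h[:,:,2]<hi)).astype(np.uint8)
    b=np.zeros_like(m); cv2.circle(b,c,30,1,-1); m*=b
    m=cv2.morphologyEx(m,cv2.MORPH_OPEN,cv2.getStructuringElement(2,(7,7)))
    cn,_=cv2.findContours(m,0,1); hull=cv2.convexHull(max(cn,key=cv2.contourArea))
    ip=np.array([back(n,p[0],.089)[:2] for p in hull]); e=cv2.fitEllipse(ip.astype(np.float32)*1000); print(n,e, cv2.minEnclosingCircle((ip*1000).astype(np.float32)))
print("grip top",back("top",[179.2,203.8],.132),back("scene",[354.1,172.7],.118))
# tray via saturated yellow
for n,im in(("top",T),("scene",S)):
    h=cv2.cvtColor(im,cv2.COLOR_RGB2HSV)
    m=((abs(h[:,:,0].astype(int)-30)<5)&(h[:,:,1]>150)&(h[:,:,2]>120)).astype(np.uint8)
    k,l,st,cc=cv2.connectedComponentsWithStats(m); j=1+np.argmax(st[1:,4])
    ys,xs=np.nonzero(l==j); P=np.array([back(n,(x,y),.010)[:2] for x,y in zip(xs,ys)])*1000
    print(n,st[j],cv2.minAreaRect(P.astype(np.float32)),P.mean(0))
    # blue base
    m=((h[:,:,0]>100)&(h[:,:,0]<118)&(h[:,:,1]>140)&(h[:,:,2]>60)).astype(np.uint8); b=np.zeros_like(m); (x0,y0,x1,y1)=(150,140,385,230) if n=="top" else(220,160,395,305); b[y0:y1,x0:x1]=1; m*=b
    ys,xs=np.nonzero(cv2.morphologyEx(m,2,np.ones((2,2),np.uint8))); P=np.array([back(n,(x,y),.008)[:2] for x,y in zip(xs,ys)])*1000
    print(n,'blue',cv2.minAreaRect(P.astype(np.float32)),cv2.boxPoints(cv2.minAreaRect(P.astype(np.float32))).round().tolist())
```

```text
top ((566.4105224609375, 238.08242797851562), (115.21109008789062, 118.56520080566406), 153.6337890625) ((566.6580810546875, 238.12538146972656), 59.78703308105469)
scene ((567.9403686523438, 237.3888702392578), (115.85040283203125, 117.88129425048828), 154.37991333007812) ((568.1591796875, 237.3633575439453), 59.447574615478516)
grip top [0.51902112 0.26137815 0.132     ] [0.52305265 0.2643907  0.118     ]
top [ 391  176   79   93 5230] ((479.64984130859375, -352.6896057128906), (223.18991088867188, 163.43551635742188), 6.947915077209473) [ 477.78778215 -352.0624157 ]
top blue ((577.86962890625, 52.48701477050781), (101.29258728027344, 500.6073303222656), 4.447178363800049) [[508.0, 298.0], [547.0, -201.0], [648.0, -193.0], [609.0, 306.0]]
scene [ 123  238   90   90 4338] ((480.1102294921875, -352.82232666015625), (230.27476501464844, 165.34910583496094), 7.137879371643066) [ 484.84443167 -353.96089124]
scene blue ((712.35595703125, 68.27462768554688), (171.14207458496094, 491.13519287109375), 4.519799709320068) [[608.0, 306.0], [646.0, -183.0], [817.0, -170.0], [778.0, 320.0]]
```

Call:
step_arm --targets '[[[8.3, 0, 0], [0, 0, 0], 8.5], [[8.3, 0, 0], [0, 0, 0], 8.5], [[8.3, 0, 0], [0, 0, 0], 8.5], [[8.3, 0, 0], [0, 0, 0], 8.5], [[8.3, 0, 0], [0, 0, 0], 8.5], [[8.3, 0, 0], [0, 0, 0], 8.5], [[8.3, 0, 0], [0, 0, 0], 8.5], [[8.0, 0, 0], [0, 0, 0], 8.5], [[0, 0, 0], [0, 0, 0], 8.5], [[0, 0, 0], [0, 0, 0], 8.5]]' --force 40

```text
clock: 3.0
tcp_pos: [0.1917, 0.5422, 0.2313]
orientation: [0.52, 0.479, 0.52, -0.479]
wrist_force: [-0.8, 0.4, 0.3]
finger_gap: 0.0848
```

```bash
cat >> h.py <<'E'
import sys
def tgt(x,y,z,yaw=4.4):
    s=get_state(); p=np.array(s['tcp_pos']); M=rot(s['orientation'])
    m=M.as_matrix(); yw=np.degrees(np.arctan2(m[1,1],m[0,1])); 
    yt=np.radians(yaw); Mt=np.array([[0,0,-1],[np.cos(yt),np.sin(yt),0],[np.sin(yt),-np.cos(yt),0]]).T
    rv=np.degrees((M.inv()*R.from_matrix(Mt)).as_rotvec())
    print("t",round(s['clock'],2),"tcp",p.round(4),"yaw",yw.round(2),"gap",round(s['finger_gap'],4),"F",s['wrist_force'].round(2))
    print("rotvec deg",rv.round(2),"shift cm (now axes)",(M.inv().apply(np.array([x,y,z])-p)*100).round(2),"(target axes)",(Mt.T@(np.array([x,y,z])-p)*100).round(2))
E
python3 -c "
from h import *
tgt(.369,.279,.12)"
```

```text
t 3.0 tcp [0.1917 0.5422 0.2313] yaw 4.62 gap 0.0848 F [-0.81  0.4   0.28]
rotvec deg [ 0.22 -0.   -0.  ] shift cm (now axes) [11.13 15.56 27.66] (target axes) [11.13 15.66 27.6 ]
```

Call:
step_arm --targets '[[[0.2, 0, 0], [0, 1.95, 3.45], 8.5], [[0, 0, 0], [0, 1.95, 3.45], 8.5], [[0, 0, 0], [0, 1.95, 3.45], 8.5], [[0, 0, 0], [0, 1.95, 3.45], 8.5], [[0, 0, 0], [2, 1.95, 3.45], 8.5], [[0, 0, 0], [2, 1.95, 3.45], 8.5], [[0, 0, 0], [2, 1.95, 3.45], 8.5], [[0, 0, 0], [2, 1.95, 3.45], 8.5], [[0, 0, 0], [3.1, 0, 0], 8.5], [[0, 0, 0], [0, 0, 0], 8.5]]'

```text
clock: 4.0
tcp_pos: [0.3658, 0.2761, 0.1173]
orientation: [0.517, 0.479, 0.519, -0.483]
wrist_force: [-0.4, 0.1, -0.8]
finger_gap: 0.0851
```

```bash
python3 -c "
from h import *
tgt(.369,.279,.024)
for n in ('top','scene'):
    for c,a in dots(n,read_camera(n)): print(n,a,back(n,c,.076).round(4))"
```

```text
t 4.0 tcp [0.3658 0.2761 0.1173] yaw 4.2 gap 0.0851 F [-0.41  0.13 -0.81]
rotvec deg [-0.2   0.13  0.35] shift cm (now axes) [ 9.32  0.4  -0.28] (target axes) [ 9.33  0.34 -0.26]
top 637 [ 0.8262 -0.4217  0.076 ]
top 111 [0.7535 0.0054 0.076 ]
top 137 [ 0.595  -0.1459  0.076 ]
top 137 [ 0.4245 -0.0539  0.076 ]
top 136 [0.4237 0.0447 0.076 ]
top 135 [ 0.4047 -0.1661  0.076 ]
top 137 [0.4035 0.1679 0.076 ]
top 71 [0.3661 0.2735 0.076 ]
scene 52 [0.4053 0.1676 0.076 ]
scene 57 [0.4253 0.044  0.076 ]
scene 63 [ 0.4256 -0.0552  0.076 ]
scene 68 [ 0.4056 -0.1673  0.076 ]
scene 63 [0.6877 0.0371 0.076 ]
scene 88 [ 0.5972 -0.148   0.076 ]
```

Call:
step_arm --targets '[[[0, 0, 0], [2.2, 0.3, -0.2], 8.5], [[0, 0, 0], [2.4, 0, 0], 8.5], [[0, 0, 0], [2.4, 0, 0], 8.5], [[0, 0, 0], [2.2, 0, 0], 8.5], [[0, 0, 0], [0, 0, 0], 8.5], [[0, 0, 0], [0, 0, 0], 8.5], [[0, 0, 0], [0, 0, 0], 5], [[0, 0, 0], [0, 0, 0], 5], [[0, 0, 0], [0, 0, 0], 5], [[0, 0, 0], [0, 0, 0], 5]]'

```text
clock: 5.1
tcp_pos: [0.3712, 0.2817, 0.0301]
orientation: [0.518, 0.482, 0.518, -0.48]
wrist_force: [-2.6, -0.1, 6.2]
finger_gap: 0.063
```

```bash
python3 -c "
from h import *
tgt(.369,.279,.024)"
```

```text
t 5.1 tcp [0.3712 0.2817 0.0301] yaw 4.27 gap 0.063 F [-2.63 -0.09  6.19]
rotvec deg [-0.13 -0.12 -0.11] shift cm (now axes) [ 0.61 -0.24  0.25] (target axes) [ 0.61 -0.24  0.25]
```

Call:
step_arm --targets '[[[0, 0, 0], [0, 0, 0], 5], [[0, 0, 0], [0, 0, 0], 5], [[0, 0, 0], [0, 0, 0], 5], [[0, 0, 0], [-1, 0, 0], 5], [[0, 0, 0], [-2, 0, 0], 5], [[0, 0, 0], [-3, 0, 0], 5], [[0, 0, 0], [-3, 0, 0], 5], [[0, 0, 0], [-1, 0, 0], 5], [[0, 0, 0], [0, 0, 0], 5], [[0, 0, 0], [0, 0, 0], 5]]'

```text
clock: 6.1
tcp_pos: [0.3701, 0.2804, 0.1275]
orientation: [0.518, 0.481, 0.518, -0.482]
wrist_force: [-0.5, 0.7, -3.9]
finger_gap: 0.0634
```

Call:
step_arm --targets '[[[0, 0, 0], [0, 0, 0], 5], [[0, 0, 0], [0, 0, 0], 5], [[0, 0, 0], [0, 0, 0], 5], [[0, 0, 0], [0, 0, 0], 5], [[0, 0, 0], [0, 0, 0], 5], [[0, 0, 0], [0, 0, 0], 5], [[0, 0, 0], [0, 0, 0], 5], [[0, 0, 0], [0, 0, 0], 5], [[0, 0, 0], [0, 0, 0], 5], [[0, 0, 0], [0, 0, 0], 5]]'

```text
clock: 7.1
tcp_pos: [0.3706, 0.2807, 0.1284]
orientation: [0.518, 0.481, 0.518, -0.481]
wrist_force: [-0.2, -0.5, -3.1]
finger_gap: 0.0633
```

```bash
python3 -c "
from h import *
tgt(.369,.279,.024)
for n in ('top','scene'): 
  im=read_camera(n)
  cv2.imwrite('pics/a_%s.png'%n,im[:,:,::-1])
for i in range(3):
  print(get_state()['wrist_force']); read_camera('top')"
```

```text
t 7.1 tcp [0.3706 0.2807 0.1284] yaw 4.23 gap 0.0633 F [-0.23 -0.54 -3.09]
rotvec deg [-0.17 -0.01 -0.01] shift cm (now axes) [10.44 -0.17  0.16] (target axes) [10.44 -0.17  0.16]
[ 0.07997614  0.66555543 -2.99377178]
[ 0.0557424  -0.1300489  -3.07962644]
[-0.07151183 -0.5522636  -3.17491048]
```

View pics/a_scene.png

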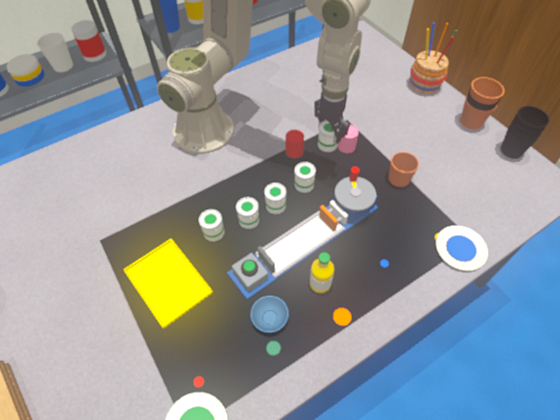

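```bash
python3 -c "
from h import *
tgt(.588,-.048,.128)"
```

```text
t 7.35 tcp [0.3706 0.2807 0.1283] yaw 4.23 gap 0.0634 F [-0.48 -0.43 -3.8 ]
rotvec deg [-0.17 -0.01 -0.01] shift cm (now axes) [3.000e-02 1.926e+01 3.439e+01] (target axes) [3.000e-02 1.915e+01 3.444e+01]
```

Call:
step_arm --targets '[[[0, 0, 0], [-1, 1.0, 2.0], 5], [[0, 0, 0], [-1, 2.2, 3.9], 5], [[0, 0, 0], [0, 2.2, 3.9], 5], [[0, 0, 0], [0, 2.2, 3.9], 5], [[0, 0, 0], [0, 2.2, 3.9], 5], [[0, 0, 0], [0, 2.2, 3.9], 5], [[0, 0, 0], [0, 2.2, 3.9], 5], [[0, 0, 0], [0, 2.2, 3.9], 5], [[0, 0, 0], [0, 2.0, 3.3], 5], [[0, 0, 0], [0, 0.8, 1.7], 5]]'

```text
clock: 8.35
tcp_pos: [0.5894, -0.0504, 0.148]
orientation: [0.518, 0.482, 0.517, -0.482]
wrist_force: [0.5, 0.4, -3.9]
finger_gap: 0.0631
```

```bash
python3 -c "
from h import *
tgt(.588,-.048,.048)"
```

```text
t 8.35 tcp [ 0.5894 -0.0504  0.148 ] yaw 4.07 gap 0.0631 F [ 0.47  0.36 -3.95]
rotvec deg [-0.33  0.05 -0.08] shift cm (now axes) [10.   -0.14 -0.26] (target axes) [10.   -0.12 -0.25]
```

Call:
step_arm --targets '[[[0, 0, 0], [0, 0, 0], 5], [[0, 0, 0], [0, 0, 0], 5], [[0, 0, 0], [2.5, 0, 0], 5], [[0, 0, 0], [2.5, 0, 0], 5], [[0, 0, 0], [2, 0, 0], 5], [[0, 0, 0], [1, 0, 0], 5], [[0, 0, 0], [1, 0, 0], 5], [[0, 0, 0], [0, 0, 0], 5], [[0, 0, 0], [0, 0, 0], 5], [[0, 0, 0], [0, 0, 0], 5]]'

```text
clock: 9.35
tcp_pos: [0.5882, -0.0472, 0.0594]
orientation: [0.519, 0.482, 0.518, -0.481]
wrist_force: [-0.5, 0.4, -2.5]
finger_gap: 0.0632
```

```bash
python3 -c "
from h import *
tgt(.588,-.048,.046)
for n in ('top','scene'): 
  im=read_camera(n)
  im=im[130:260,150:380] if n=='top' else im[150:310,200:390]
  cv2.imwrite('pics/b_%s.png'%n,cv2.resize(im,None,fx=3.4,fy=3.4)[:,:,::-1])"
```

```text
t 9.35 tcp [ 0.5882 -0.0472  0.0594] yaw 4.24 gap 0.0632 F [-0.5   0.41 -2.52]
rotvec deg [-0.16  0.03 -0.11] shift cm (now axes) [ 1.34 -0.03  0.07] (target axes) [ 1.34 -0.03  0.07]
```

View pics/b_scene.png

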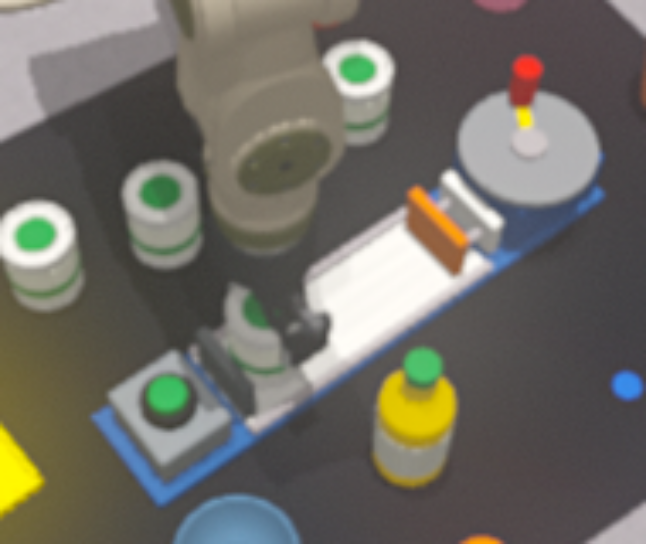

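View pics/b_top.png

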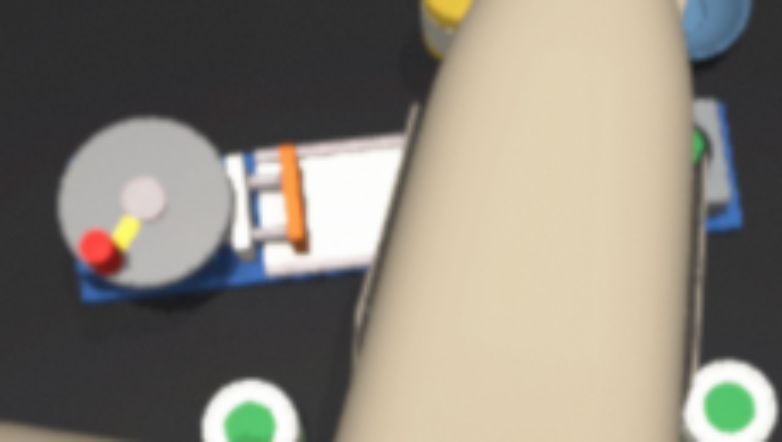

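Call:
step_arm --targets '[[[0, 0, 0], [0.5, 0, 0], 5], [[0, 0, 0], [0.5, 0, 0], 5], [[0, 0, 0], [0.2, 0, 0], 5], [[0, 0, 0], [0, 0, 0], 5], [[0, 0, 0], [0, 0, 0], 5], [[0, 0, 0], [0, 0, 0], 5], [[0, 0, 0], [0, 0, 0], 5], [[0, 0, 0], [0, 0, 0], 5], [[0, 0, 0], [0, 0, 0], 5], [[0, 0, 0], [0, 0, 0], 5]]'

```text
clock: 10.45
tcp_pos: [0.5874, -0.0472, 0.0464]
orientation: [0.518, 0.481, 0.518, -0.481]
wrist_force: [-0.3, 0.2, -3.4]
finger_gap: 0.0631
```

Call:
step_arm --targets '[[[0, 0, 0], [0.1, 0, 0], 5], [[0, 0, 0], [0.1, 0, 0], 5], [[0, 0, 0], [0, 0, 0], 5], [[0, 0, 0], [0, 0, 0], 5], [[0, 0, 0], [0, 0, 0], 6.8], [[0, 0, 0], [0, 0, 0], 6.8], [[0, 0, 0], [0, 0, 0], 7.2], [[0, 0, 0], [0, 0, 0], 7.6], [[0, 0, 0], [0, 0, 0], 7.6], [[0, 0, 0], [0, 0, 0], 7.6]]'

```text
clock: 11.45
tcp_pos: [0.5874, -0.0472, 0.0442]
orientation: [0.518, 0.481, 0.518, -0.481]
wrist_force: [0.4, 0.4, 0.9]
finger_gap: 0.0765
```

```bash
python3 -c "
from h import *
tgt(.4045,.1677,.13)"
```

```text
t 11.45 tcp [ 0.5874 -0.0472  0.0442] yaw 4.23 gap 0.0765 F [0.41 0.42 0.91]
rotvec deg [-0.17 -0.01 -0.  ] shift cm (now axes) [ -8.58 -16.65 -22.78] (target axes) [ -8.58 -16.59 -22.83]
```

Call:
step_arm --targets '[[[0, 0, 0], [-2, 0, 0], 7.6], [[0, 0, 0], [-3, 0, 0], 7.6], [[0, 0, 0], [-4, 0, 0], 8.5], [[0, 0, 0], [-1, -2, -2.8], 8.5], [[0, 0, 0], [0, -2.9, -4], 8.5], [[0, 0, 0], [0, -2.9, -4], 8.5], [[0, 0, 0], [0, -2.9, -4], 8.5], [[0, 0, 0], [0, -2.9, -4], 8.5], [[0, 0, 0], [0, -2, -3], 8.5], [[0, 0, 0], [0, -1, -1], 8.5]]'

```text
clock: 12.45
tcp_pos: [0.4026, 0.1698, 0.1444]
orientation: [0.519, 0.48, 0.519, -0.48]
wrist_force: [-0.2, -0.1, 0.7]
finger_gap: 0.0851
```

```bash
python3 -c "
from h import *
tgt(.4045,.1677,.029)
for n in ('top','scene'):
    im=read_camera(n)
    for c,a in dots(n,im): print(n,a,c.round(1),back(n,c,.076).round(4),back(n,c,.091).round(4))
    cv2.imwrite('pics/c_%s.png'%n,im[:,:,::-1])"
```

```text
t 12.45 tcp [0.4026 0.1698 0.1444] yaw 4.42 gap 0.0851 F [-0.18 -0.06  0.65]
rotvec deg [ 0.02 -0.03  0.03] shift cm (now axes) [11.54  0.18  0.23] (target axes) [11.54  0.17  0.23]
top 637 [448.8  84.1] [ 0.8262 -0.4218  0.076 ] [ 0.8187 -0.4158  0.091 ]
top 111 [285.8 115. ] [0.7535 0.0054 0.076 ] [0.7469 0.0059 0.091 ]
top 138 [349.9 172.8] [ 0.5949 -0.1459  0.076 ] [ 0.5904 -0.1435  0.091 ]
top 130 [311.  175.6] [ 0.5915 -0.0498  0.076 ] [ 0.587  -0.0487  0.091 ]
top 137 [316.4 243. ] [ 0.4245 -0.0539  0.076 ] [ 0.4222 -0.0527  0.091 ]
top 136 [274.9 244.9] [0.4237 0.0447 0.076 ] [0.4214 0.0446 0.091 ]
top 134 [364.  249.4] [ 0.4046 -0.1662  0.076 ] [ 0.4026 -0.1636  0.091 ]
scene 58 [274.9 191.4] [0.4254 0.0437 0.076 ] [0.435  0.0381 0.091 ]
scene 65 [246.7 206.2] [ 0.4258 -0.0554  0.076 ] [ 0.4354 -0.0596  0.091 ]
scene 68 [209.9 218.7] [ 0.4056 -0.1673  0.076 ] [ 0.4155 -0.1698  0.091 ]
scene 80 [277.5 242.9] [ 0.5808 -0.0456  0.076 ] [ 0.5881 -0.0499  0.091 ]
scene 71 [323.9 257.1] [0.6872 0.0367 0.076 ] [0.693  0.0312 0.091 ]
scene 94 [248.9 265.5] [ 0.5976 -0.1477  0.076 ] [ 0.6047 -0.1505  0.091 ]
```

View pics/c_scene.png

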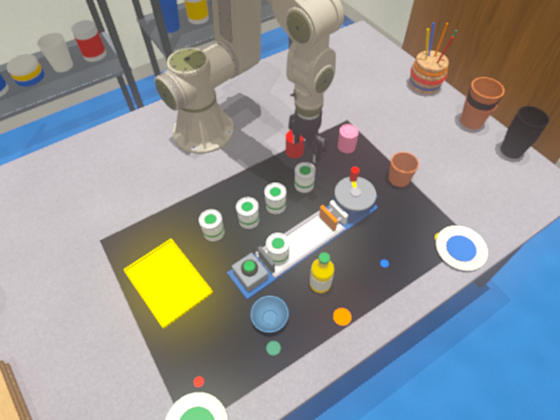

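Call:
step_arm --targets '[[[0, 0, 0], [2.5, 0.1, 0.1], 8.5], [[0, 0, 0], [3.0, 0, 0], 8.5], [[0, 0, 0], [3.0, 0, 0], 8.5], [[0, 0, 0], [2.0, 0, 0], 8.5], [[0, 0, 0], [1.0, 0, 0], 8.5], [[0, 0, 0], [0, 0, 0], 8.5], [[0, 0, 0], [0, 0, 0], 5], [[0, 0, 0], [0, 0, 0], 5], [[0, 0, 0], [0, 0, 0], 5], [[0, 0, 0], [0, 0, 0], 5]]'

```text
clock: 13.55
tcp_pos: [0.4069, 0.167, 0.0304]
orientation: [0.519, 0.482, 0.518, -0.481]
wrist_force: [-0.7, -1.0, 7.0]
finger_gap: 0.0635
```

Call:
step_arm --targets '[[[0, 0, 0], [0, 0, 0], 5], [[0, 0, 0], [0, 0, 0], 5], [[0, 0, 0], [-2, 0, 0], 5], [[0, 0, 0], [-3, 0, 0], 5], [[0, 0, 0], [-3, 0, 0], 5], [[0, 0, 0], [-3, 0, 0], 5], [[0, 0, 0], [-1, 0, 0], 5], [[0, 0, 0], [0, 0, 0], 5], [[0, 0, 0], [0, 0, 0], 5], [[0, 0, 0], [0, 0, 0], 5]]'

```text
clock: 14.55
tcp_pos: [0.4048, 0.1668, 0.1475]
orientation: [0.517, 0.48, 0.519, -0.482]
wrist_force: [-1.3, -0.7, -3.3]
finger_gap: 0.0635
```

```bash
python3 -c "
from h import *
tgt(.5831,.0165,.148)
for n in ('top','scene'):
    im=read_camera(n)
print(get_state()['wrist_force'])
"
```

```text
t 14.55 tcp [0.4048 0.1668 0.1475] yaw 4.23 gap 0.0635 F [-1.29 -0.74 -3.3 ]
rotvec deg [-0.17  0.02  0.18] shift cm (now axes) [-0.09 16.67 16.3 ] (target axes) [-0.05 16.63 16.35]
[-0.29260113  0.06816276 -4.39084457]
```

Call:
step_arm --targets '[[[0, 0, 0], [0, 1.5, 1.5], 5], [[0, 0, 0], [0, 2.8, 2.7], 5], [[0, 0, 0], [0, 2.8, 2.7], 5], [[0, 0, 0], [0, 2.8, 2.7], 5], [[0, 0, 0], [0, 2.8, 2.7], 5], [[0, 0, 0], [0, 2.4, 2.4], 5], [[0, 0, 0], [0, 1.5, 1.5], 5], [[0, 0, 0], [2, 0, 0], 5], [[0, 0, 0], [2, 0, 0], 5], [[0, 0, 0], [1, 0, 0], 5]]'

```text
clock: 15.65
tcp_pos: [0.5819, 0.0176, 0.0961]
orientation: [0.517, 0.48, 0.519, -0.482]
wrist_force: [0.2, -0.1, -4.0]
finger_gap: 0.0636
```

```bash
python3 -c "
from h import *
tgt(.583,.018,.047)
"
```

```text
t 15.65 tcp [0.5819 0.0176 0.0961] yaw 4.2 gap 0.0636 F [ 0.17 -0.06 -3.97]
rotvec deg [-0.2  -0.06  0.27] shift cm (now axes) [ 4.91  0.14 -0.03] (target axes) [ 4.91  0.12 -0.03]
```

Call:
step_arm --targets '[[[0, 0, 0], [1.5, 0.1, 0], 5], [[0, 0, 0], [1.5, 0, 0], 5], [[0, 0, 0], [1, 0, 0], 5], [[0, 0, 0], [0.7, 0, 0], 5], [[0, 0, 0], [0, 0, 0], 5], [[0, 0, 0], [0, 0, 0], 5], [[0, 0, 0], [0, 0, 0], 5], [[0, 0, 0], [0, 0, 0], 5], [[0, 0, 0], [0, 0, 0], 5], [[0, 0, 0], [0, 0, 0], 5]]'

```text
clock: 16.65
tcp_pos: [0.5847, 0.0177, 0.0526]
orientation: [0.518, 0.481, 0.518, -0.481]
wrist_force: [-0.3, -0.3, -3.5]
finger_gap: 0.0632
```

```bash
python3 -c "
from h import *
tgt(.583,.018,.045)
"
```

```text
t 16.65 tcp [0.5847 0.0177 0.0526] yaw 4.23 gap 0.0632 F [-0.26 -0.31 -3.52]
rotvec deg [-0.17  0.   -0.03] shift cm (now axes) [ 0.76 -0.17 -0.04] (target axes) [ 0.76 -0.17 -0.04]
```

Call:
step_arm --targets '[[[0, 0, 0], [0.3, -0.1, 0], 5], [[0, 0, 0], [0.2, 0, 0], 5], [[0, 0, 0], [0.2, 0, 0], 5], [[0, 0, 0], [0.1, 0, 0], 5], [[0, 0, 0], [0, 0, 0], 5], [[0, 0, 0], [0, 0, 0], 5], [[0, 0, 0], [0, 0, 0], 6.8], [[0, 0, 0], [0, 0, 0], 6.8], [[0, 0, 0], [0, 0, 0], 7.2], [[0, 0, 0], [0, 0, 0], 7.6]]'

```text
clock: 17.65
tcp_pos: [0.5837, 0.0177, 0.0442]
orientation: [0.518, 0.481, 0.518, -0.481]
wrist_force: [-0.6, 0.4, -0.2]
finger_gap: 0.0763
```

```bash
python3 -c "
from h import *
tgt(.4247,.0442,.145)
"
```

```text
t 17.65 tcp [0.5837 0.0177 0.0442] yaw 4.23 gap 0.0763 F [-0.57  0.41 -0.15]
rotvec deg [-0.17 -0.   -0.01] shift cm (now axes) [-10.08 -15.66  -3.82] (target axes) [-10.08 -15.65  -3.86]
```

Next tin (0.4247, 0.0442).

Call:
step_arm --targets '[[[0, 0, 0], [-2, 0, 0], 7.8], [[0, 0, 0], [-4, 0, 0], 8.5], [[0, 0, 0], [-4, 0, 0], 8.5], [[0, 0, 0], [0, -2, -0.5], 8.5], [[0, 0, 0], [0, -3.5, -0.9], 8.5], [[0, 0, 0], [0, -3.5, -0.9], 8.5], [[0, 0, 0], [0, -3.5, -0.9], 8.5], [[0, 0, 0], [0, -2.2, -0.5], 8.5], [[0, 0, 0], [0, -0.9, -0.2], 8.5], [[0, 0, 0], [0, 0, 0], 8.5]]'

```text
clock: 18.65
tcp_pos: [0.4247, 0.0452, 0.1446]
orientation: [0.518, 0.481, 0.518, -0.481]
wrist_force: [0.2, 0.0, -0.6]
finger_gap: 0.0846
```

```bash
python3 -c "
from h import *
tgt(.4245,.0442,.029)
for n in ('top','scene'):
    im=read_camera(n)
    for c,a in dots(n,im): print(n,a,c.round(1),back(n,c,.076).round(4),back(n,c,.091).round(4))
    cv2.imwrite('pics/d_%s.png'%n,im[:,:,::-1])"
```

```text
t 18.65 tcp [0.4247 0.0452 0.1446] yaw 4.25 gap 0.0846 F [ 0.21  0.04 -0.57]
rotvec deg [-0.15  0.   -0.04] shift cm (now axes) [11.56 -0.04  0.1 ] (target axes) [11.56 -0.03  0.1 ]
top 634 [448.8  84.1] [ 0.8263 -0.4218  0.076 ] [ 0.8188 -0.4158  0.091 ]
top 110 [285.8 115. ] [0.7534 0.0054 0.076 ] [0.7468 0.0058 0.091 ]
top 135 [349.9 172.8] [ 0.5951 -0.1458  0.076 ] [ 0.5906 -0.1434  0.091 ]
top 105 [312.  175.6] [ 0.5913 -0.0524  0.076 ] [ 0.5868 -0.0512  0.091 ]
top 137 [316.4 243. ] [ 0.4245 -0.0539  0.076 ] [ 0.4222 -0.0527  0.091 ]
top 133 [364.  249.4] [ 0.4045 -0.1662  0.076 ] [ 0.4025 -0.1635  0.091 ]
scene 52 [274.9 191.2] [0.425 0.044 0.076] [0.4346 0.0383 0.091 ]
scene 66 [246.7 206.2] [ 0.426  -0.0556  0.076 ] [ 0.4356 -0.0598  0.091 ]
scene 69 [209.9 218.6] [ 0.4055 -0.1671  0.076 ] [ 0.4154 -0.1696  0.091 ]
scene 78 [297.2 230.1] [0.5761 0.0236 0.076 ] [0.5835 0.0182 0.091 ]
scene 82 [277.6 243. ] [ 0.581  -0.0454  0.076 ] [ 0.5883 -0.0497  0.091 ]
scene 83 [323.9 257.3] [0.6879 0.0364 0.076 ] [0.6936 0.0309 0.091 ]
scene 97 [248.9 265.5] [ 0.5976 -0.1475  0.076 ] [ 0.6047 -0.1503  0.091 ]
```

View pics/d_scene.png

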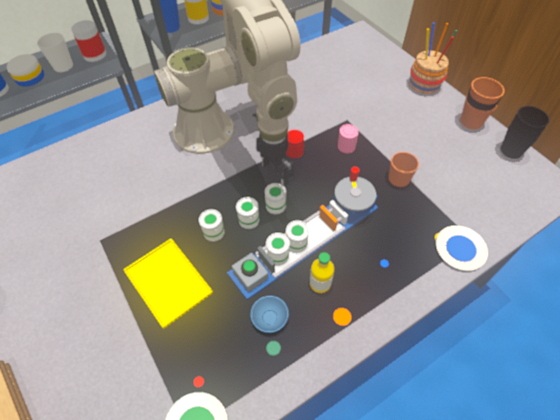

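Both tins stand upright in the bed (lids at about (277,243) and (297,230)); the third is under the gripper at (275,191), undisturbed.

Call:
step_arm --targets '[[[0, 0, 0], [2.5, 0, 0.1], 8.5], [[0, 0, 0], [3.0, 0, 0], 8.5], [[0, 0, 0], [3.0, 0, 0], 8.5], [[0, 0, 0], [2.0, 0, 0], 8.5], [[0, 0, 0], [1.0, 0, 0], 8.5], [[0, 0, 0], [0, 0, 0], 8.5], [[0, 0, 0], [0, 0, 0], 5], [[0, 0, 0], [0, 0, 0], 5], [[0, 0, 0], [0, 0, 0], 5], [[0, 0, 0], [0, 0, 0], 5]]'

```text
clock: 19.75
tcp_pos: [0.4262, 0.044, 0.0304]
orientation: [0.519, 0.482, 0.517, -0.481]
wrist_force: [-0.6, -0.0, 6.4]
finger_gap: 0.0635
```

Call:
step_arm --targets '[[[0, 0, 0], [0, 0, 0], 5], [[0, 0, 0], [0, 0, 0], 5], [[0, 0, 0], [-2, 0, 0], 5], [[0, 0, 0], [-3, 0, 0], 5], [[0, 0, 0], [-3, 0, 0], 5], [[0, 0, 0], [-3, 0, 0], 5], [[0, 0, 0], [-1, 0, 0], 5], [[0, 0, 0], [0, 0, 0], 5], [[0, 0, 0], [0, 0, 0], 5], [[0, 0, 0], [0, 0, 0], 5]]'

```text
clock: 20.75
tcp_pos: [0.4239, 0.0442, 0.1476]
orientation: [0.517, 0.481, 0.519, -0.482]
wrist_force: [-0.5, -0.1, -3.6]
finger_gap: 0.0632
```

```bash
python3 -c "
from h import *
tgt(.5778,.086,.148)
for i in range(4):
    im=read_camera('top'); print(get_state()['wrist_force'])
tgt(.5208,-.3172,.148)
"
```

```text
t 20.75 tcp [0.4239 0.0442 0.1476] yaw 4.23 gap 0.0632 F [-0.53 -0.06 -3.64]
rotvec deg [-0.17 -0.04  0.18] shift cm (now axes) [-0.09 15.66 -3.03] (target axes) [-0.04 15.67 -2.99]
[-0.94431102  0.03725643 -4.34825429]
[-1.29628991 -0.25889564 -3.83390594]
[-0.14677459  0.28849109 -3.90927694]
[-0.39233556  0.84175674 -4.43020467]
t 20.95 tcp [0.4245 0.0442 0.1483] yaw 4.23 gap 0.0631 F [-0.39  0.84 -4.43]
rotvec deg [-0.17 -0.03  0.11] shift cm (now axes) [ 0.    6.94 36.75] (target axes) [3.000e-02 6.830e+00 3.677e+01]
```

Call:
step_arm --targets '[[[0, 0, 0], [0, 1.6, -0.3], 5], [[0, 0, 0], [0, 3.3, -0.6], 5], [[0, 0, 0], [0, 3.4, -0.6], 5], [[0, 0, 0], [0, 3.4, -0.6], 5], [[0, 0, 0], [0, 2.6, -0.5], 5], [[0, 0, 0], [0, 1.3, -0.3], 5], [[0, 0, 0], [2, 0, 0], 5], [[0, 0, 0], [2.5, 0, 0], 5], [[0, 0, 0], [2.5, 0, 0], 5], [[0, 0, 0], [1.5, 0, 0], 5]]'

```text
clock: 21.95
tcp_pos: [0.5771, 0.0845, 0.0613]
orientation: [0.517, 0.48, 0.519, -0.482]
wrist_force: [-0.5, -0.3, -3.6]
finger_gap: 0.0631
```

Call:
step_arm --targets '[[[0, 0, 0], [0.6, 0, 0], 5], [[0, 0, 0], [0, 0, 0], 5], [[0, 0, 0], [0, 0, 0], 5], [[0, 0, 0], [0, 0, 0], 5], [[0, 0, 0], [0, 0, 0], 5], [[0, 0, 0], [0, 0, 0], 5], [[0, 0, 0], [0, 0, 0], 5], [[0, 0, 0], [0, 0, 0], 5], [[0, 0, 0], [0, 0, 0], 5], [[0, 0, 0], [0, 0, 0], 5]]'

```text
clock: 22.95
tcp_pos: [0.5786, 0.0845, 0.0583]
orientation: [0.518, 0.481, 0.518, -0.481]
wrist_force: [-0.6, -0.2, -3.1]
finger_gap: 0.063
```

```bash
python3 -c "
from h import *
tgt(.5778,.0848,.0455)
for n in ('top','scene'):
    im=read_camera(n)
    for c,a in dots(n,im): print(n,a,c.round(1),back(n,c,.091).round(4))
    cv2.imwrite('pics/e_%s.png'%n,im[:,:,::-1])"
```

```text
t 22.95 tcp [0.5786 0.0845 0.0583] yaw 4.23 gap 0.063 F [-0.61 -0.18 -3.12]
rotvec deg [-0.17 -0.01  0.  ] shift cm (now axes) [ 1.28 -0.08 -0.03] (target axes) [ 1.28 -0.08 -0.03]
top 633 [448.8  84.1] [ 0.8187 -0.4158  0.091 ]
top 110 [285.8 115. ] [0.7468 0.0058 0.091 ]
top 134 [349.9 172.7] [ 0.5907 -0.1435  0.091 ]
top 130 [311.  175.6] [ 0.587  -0.0487  0.091 ]
top 45 [286.4 177.4] [0.5847 0.0111 0.091 ]
top 136 [316.4 242.9] [ 0.4222 -0.0528  0.091 ]
top 134 [364.  249.4] [ 0.4026 -0.1636  0.091 ]
scene 66 [246.7 206.2] [ 0.4356 -0.0598  0.091 ]
scene 71 [210.  218.6] [ 0.4156 -0.1694  0.091 ]
scene 80 [297.2 230. ] [0.5833 0.0184 0.091 ]
scene 85 [277.5 242.9] [ 0.5882 -0.0499  0.091 ]
scene 94 [324.  257.2] [0.6933 0.0313 0.091 ]
scene 98 [248.9 265.5] [ 0.6048 -0.1504  0.091 ]
scene 61 [197.  411.8] [ 0.8506 -0.4259  0.091 ]
```

View pics/e_scene.png

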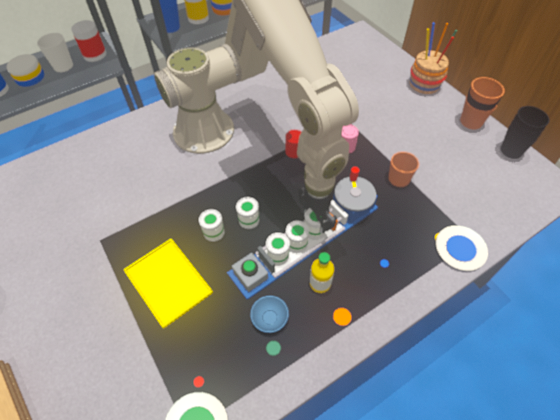

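Call:
step_arm --targets '[[[0, 0, 0], [0.4, -0.1, 0], 5], [[0, 0, 0], [0.4, 0, 0], 5], [[0, 0, 0], [0.3, 0, 0], 5], [[0, 0, 0], [0.1, 0, 0], 5], [[0, 0, 0], [0, 0, 0], 5], [[0, 0, 0], [0, 0, 0], 5], [[0, 0, 0], [0, 0, 0], 5], [[0, 0, 0], [0, 0, 0], 5], [[0, 0, 0], [0, 0, 0], 5], [[0, 0, 0], [0, 0, 0], 5]]'

```text
clock: 24.05
tcp_pos: [0.5777, 0.0845, 0.0464]
orientation: [0.518, 0.481, 0.518, -0.481]
wrist_force: [-0.4, -0.3, -3.5]
finger_gap: 0.0631
```

Call:
step_arm --targets '[[[0, 0, 0], [0.1, 0, 0], 5], [[0, 0, 0], [0.1, 0, 0], 5], [[0, 0, 0], [0, 0, 0], 5], [[0, 0, 0], [0, 0, 0], 5], [[0, 0, 0], [0, 0, 0], 6.8], [[0, 0, 0], [0, 0, 0], 6.8], [[0, 0, 0], [0, 0, 0], 7.2], [[0, 0, 0], [0, 0, 0], 7.6], [[0, 0, 0], [-2, 0, 0], 7.6], [[0, 0, 0], [-3, 0, 0], 7.8]]'

```text
clock: 25.05
tcp_pos: [0.5758, 0.0844, 0.0927]
orientation: [0.517, 0.48, 0.519, -0.482]
wrist_force: [0.8, 0.0, 0.4]
finger_gap: 0.0779
```

```bash
python3 -c "
from h import *
tgt(.425,-.0545,.145)
"
```

```text
t 25.05 tcp [0.5758 0.0844 0.0927] yaw 4.23 gap 0.0779 F [0.75 0.03 0.36]
rotvec deg [-0.17 -0.02  0.27] shift cm (now axes) [ -5.16 -16.09  12.74] (target axes) [ -5.23 -16.1   12.69]
```

Call:
step_arm --targets '[[[0, 0, 0], [-3.2, 0, 0], 8.5], [[0, 0, 0], [-2, 0, 0], 8.5], [[0, 0, 0], [0, -1.6, 1.3], 8.5], [[0, 0, 0], [0, -3.2, 2.5], 8.5], [[0, 0, 0], [0, -3.4, 2.7], 8.5], [[0, 0, 0], [0, -3.4, 2.7], 8.5], [[0, 0, 0], [0, -2.8, 2.2], 8.5], [[0, 0, 0], [0, -1.7, 1.3], 8.5], [[0, 0, 0], [0, 0, 0], 8.5], [[0, 0, 0], [0, 0, 0], 8.5]]'

```text
clock: 26.05
tcp_pos: [0.4269, -0.0543, 0.1466]
orientation: [0.518, 0.482, 0.518, -0.481]
wrist_force: [0.6, -0.1, 0.8]
finger_gap: 0.0855
```

```bash
python3 -c "
from h import *
tgt(.425,-.0547,.029)
for n in ('top','scene'):
    im=read_camera(n)
    for c,a in dots(n,im): print(n,a,c.round(1),back(n,c,.076).round(4),back(n,c,.091).round(4))
    cv2.imwrite('pics/f_%s.png'%n,im[:,:,::-1])"
```

```text
t 26.05 tcp [ 0.4269 -0.0543  0.1466] yaw 4.16 gap 0.0855 F [ 0.55 -0.11  0.76]
rotvec deg [-0.24 -0.   -0.08] shift cm (now axes) [11.76 -0.21  0.03] (target axes) [11.76 -0.19  0.03]
top 634 [448.8  84.1] [ 0.8263 -0.4218  0.076 ] [ 0.8188 -0.4158  0.091 ]
top 110 [285.8 115. ] [0.7534 0.0054 0.076 ] [0.7468 0.0058 0.091 ]
top 128 [282.9 178.6] [0.5865 0.0192 0.076 ] [0.5821 0.0195 0.091 ]
top 127 [255.7 181.7] [0.5812 0.086  0.076 ] [0.5769 0.0853 0.091 ]
top 69 [372.9 234.7] [ 0.4388 -0.1901  0.076 ] [ 0.4364 -0.1871  0.091 ]
scene 62 [246.7 206. ] [ 0.4254 -0.0551  0.076 ] [ 0.435  -0.0593  0.091 ]
scene 74 [315.4 218. ] [0.5709 0.0909 0.076 ] [0.5783 0.0846 0.091 ]
scene 75 [210.  230.7] [ 0.4425 -0.1857  0.076 ] [ 0.4518 -0.1879  0.091 ]
scene 80 [297.2 230.1] [0.5761 0.0236 0.076 ] [0.5835 0.0183 0.091 ]
scene 84 [277.6 242.9] [ 0.5808 -0.0454  0.076 ] [ 0.5882 -0.0497  0.091 ]
scene 88 [323.9 257.4] [0.688  0.0363 0.076 ] [0.6937 0.0308 0.091 ]
scene 96 [249.  265.5] [ 0.5978 -0.1475  0.076 ] [ 0.6048 -0.1503  0.091 ]
```

View pics/f_scene.png

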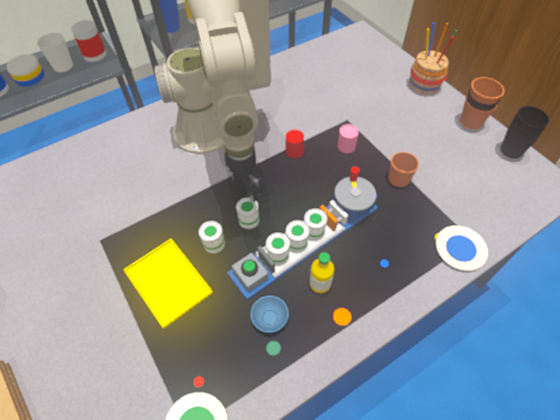

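Three tins stand in the bed. The fifth tin was knocked to about (0.442, −0.187), with its lid now at scene pixel (210,231). Grasping the fourth.

Call:
step_arm --targets '[[[0, 0, 0], [2.5, -0.1, 0], 8.5], [[0, 0, 0], [3.2, 0, 0], 8.5], [[0, 0, 0], [3.0, 0, 0], 8.5], [[0, 0, 0], [2.0, 0, 0], 8.5], [[0, 0, 0], [1.0, 0, 0], 8.5], [[0, 0, 0], [0, 0, 0], 8.5], [[0, 0, 0], [0, 0, 0], 5], [[0, 0, 0], [0, 0, 0], 5], [[0, 0, 0], [0, 0, 0], 5], [[0, 0, 0], [0, 0, 0], 5]]'

```text
clock: 27.15
tcp_pos: [0.4267, -0.0544, 0.0305]
orientation: [0.519, 0.482, 0.517, -0.481]
wrist_force: [-0.6, 1.0, 6.0]
finger_gap: 0.0634
```

Call:
step_arm --targets '[[[0, 0, 0], [0, 0, 0], 5], [[0, 0, 0], [0, 0, 0], 5], [[0, 0, 0], [-2, 0, 0], 5], [[0, 0, 0], [-3, 0, 0], 5], [[0, 0, 0], [-3, 0, 0], 5], [[0, 0, 0], [-3, 0, 0], 5], [[0, 0, 0], [-1, 0, 0], 5], [[0, 0, 0], [0, 0, 0], 5], [[0, 0, 0], [0, 0, 0], 5], [[0, 0, 0], [0, 0, 0], 5]]'

```text
clock: 28.15
tcp_pos: [0.4243, -0.0538, 0.1477]
orientation: [0.517, 0.481, 0.519, -0.482]
wrist_force: [0.5, -0.2, -0.3]
finger_gap: 0.0632
```

```bash
python3 -c "
from h import *
for i in range(5):
    im=read_camera('top'); print(get_state()['wrist_force'].round(2))
tgt(.5208,-.3172,.148)
"
```

```text
[ 0.32 -0.18 -1.21]
[ 0.03  0.65 -1.03]
[ 0.01  0.79 -1.12]
[-0.45 -0.01 -0.42]
[-0.53 -0.14 -1.15]
t 28.4 tcp [ 0.425  -0.054   0.1485] yaw 4.23 gap 0.0628 F [-0.53 -0.14 -1.15]
rotvec deg [-0.17 -0.04  0.08] shift cm (now axes) [ 0.03  7.62 26.95] (target axes) [ 0.05  7.53 26.97]
```

Call:
step_arm --targets '[[[0, 0, 0], [0, 0.5, 1.9], 5], [[0, 0, 0], [0, 1.1, 3.9], 5], [[0, 0, 0], [0, 1.1, 4.0], 5], [[0, 0, 0], [0, 1.1, 4.0], 5], [[0, 0, 0], [0, 1.1, 4.0], 5], [[0, 0, 0], [0, 1.1, 3.9], 5], [[0, 0, 0], [0, 1.0, 3.4], 5], [[0, 0, 0], [0, 0.6, 1.9], 5], [[0, 0, 0], [2, 0, 0], 5], [[0, 0, 0], [3, 0, 0], 5]]'

```text
clock: 29.4
tcp_pos: [0.5226, -0.3199, 0.0999]
orientation: [0.519, 0.482, 0.516, -0.481]
wrist_force: [1.7, -1.0, -1.1]
finger_gap: 0.0635
```

Call:
step_arm --targets '[[[0, 0, 0], [3, 0, 0], 5], [[0, 0, 0], [2, 0, 0], 5], [[0, 0, 0], [0.6, 0, 0], 5], [[0, 0, 0], [0, 0, 0], 5], [[0, 0, 0], [0, 0, 0], 5], [[0, 0, 0], [0, 0, 0], 5], [[0, 0, 0], [0, 0, 0], 5], [[0, 0, 0], [0, 0, 0], 5], [[0, 0, 0], [0, 0, 0], 5], [[0, 0, 0], [0, 0, 0], 5]]'

```text
clock: 30.4
tcp_pos: [0.5212, -0.3178, 0.0435]
orientation: [0.518, 0.481, 0.518, -0.481]
wrist_force: [-0.5, -0.3, -1.2]
finger_gap: 0.0631
```

```bash
python3 -c "
from h import *
tgt(.5208,-.3172,.0345)
for n in ('top','scene'):
    im=read_camera(n)
    for c,a in dots(n,im): print(n,a,c.round(1),back(n,c,.081).round(4))
    cv2.imwrite('pics/g_%s.png'%n,im[:,:,::-1])"
```

```text
t 30.4 tcp [ 0.5212 -0.3178  0.0435] yaw 4.23 gap 0.0631 F [-0.53 -0.26 -1.23]
rotvec deg [-0.17  0.01 -0.02] shift cm (now axes) [ 0.9  -0.04 -0.07] (target axes) [ 0.9  -0.04 -0.07]
top 634 [448.8  84.1] [ 0.8238 -0.4198  0.081 ]
top 110 [285.8 115. ] [0.7512 0.0055 0.081 ]
top 136 [349.9 172.8] [ 0.5934 -0.1451  0.081 ]
top 130 [311.  175.6] [ 0.59   -0.0494  0.081 ]
top 128 [282.9 178.6] [0.585  0.0193 0.081 ]
top 126 [255.8 181.6] [0.5798 0.0856 0.081 ]
top 77 [371.8 232. ] [ 0.4447 -0.1871  0.081 ]
scene 74 [315.4 218. ] [0.5734 0.0888 0.081 ]
scene 78 [209.9 230.7] [ 0.4454 -0.1867  0.081 ]
scene 81 [297.2 230.1] [0.5785 0.022  0.081 ]
scene 86 [277.5 242.9] [ 0.5832 -0.0472  0.081 ]
scene 90 [324.  257.3] [0.6898 0.0348 0.081 ]
scene 107 [248.7 265.8] [ 0.6005 -0.1494  0.081 ]
scene 57 [197.5 411.9] [ 0.8492 -0.4259  0.081 ]
```

View pics/g_scene.png

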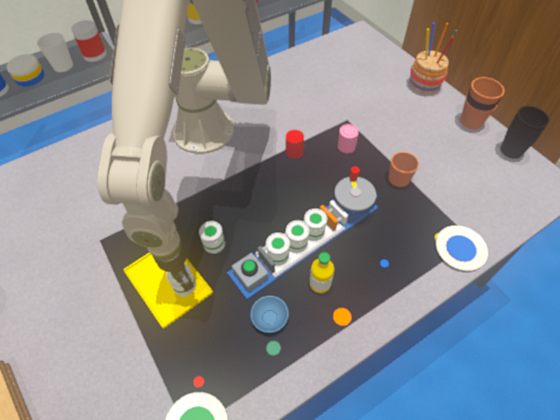

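Call:
step_arm --targets '[[[0, 0, 0], [0.4, 0, 0], 5], [[0, 0, 0], [0.4, 0, 0], 5], [[0, 0, 0], [0.15, 0, 0], 5], [[0, 0, 0], [0, 0, 0], 5], [[0, 0, 0], [0, 0, 0], 5], [[0, 0, 0], [0, 0, 0], 5], [[0, 0, 0], [0, 0, 0], 6.8], [[0, 0, 0], [0, 0, 0], 6.8], [[0, 0, 0], [0, 0, 0], 7.2], [[0, 0, 0], [0, 0, 0], 7.6]]'

```text
clock: 31.5
tcp_pos: [0.521, -0.3177, 0.0333]
orientation: [0.518, 0.481, 0.518, -0.481]
wrist_force: [0.6, 0.9, 0.0]
finger_gap: 0.0757
```

```bash
python3 -c "
from h import *
tgt(.442,-.187,.145)
"
```

```text
t 31.5 tcp [ 0.521  -0.3177  0.0333] yaw 4.23 gap 0.0757 F [0.61 0.88 0.01]
rotvec deg [-0.17 -0.03  0.02] shift cm (now axes) [-11.16  -6.92 -13.62] (target axes) [-11.17  -6.87 -13.64]
```

Call:
step_arm --targets '[[[0, 0, 0], [-2, 0, 0], 7.6], [[0, 0, 0], [-3.2, 0, 0], 8.5], [[0, 0, 0], [-4, 0, 0], 8.5], [[0, 0, 0], [-2, -0.8, -1.5], 8.5], [[0, 0, 0], [0, -1.8, -3.5], 8.5], [[0, 0, 0], [0, -1.8, -3.6], 8.5], [[0, 0, 0], [0, -1.6, -3.3], 8.5], [[0, 0, 0], [0, -0.9, -1.7], 8.5], [[0, 0, 0], [0, 0, 0], 8.5], [[0, 0, 0], [0, 0, 0], 8.5]]'

```text
clock: 32.5
tcp_pos: [0.4428, -0.1876, 0.146]
orientation: [0.519, 0.481, 0.518, -0.481]
wrist_force: [0.7, -0.5, 0.2]
finger_gap: 0.0848
```

```bash
python3 -c "
from h import *
tgt(.442,-.187,.029)
for n in ('top','scene'):
    im=read_camera(n)
    for c,a in dots(n,im): print(n,a,c.round(1),back(n,c,.076).round(4),back(n,c,.081).round(4))
    cv2.imwrite('pics/i_%s.png'%n,im[:,:,::-1])"
```

```text
t 32.5 tcp [ 0.4428 -0.1876  0.146 ] yaw 4.26 gap 0.0848 F [ 0.75 -0.51  0.17]
rotvec deg [-0.14  0.05 -0.06] shift cm (now axes) [11.7  -0.09 -0.07] (target axes) [11.7  -0.08 -0.06]
top 634 [448.8  84.1] [ 0.8263 -0.4218  0.076 ] [ 0.8238 -0.4198  0.081 ]
top 111 [285.9 115. ] [0.7533 0.0052 0.076 ] [0.7512 0.0054 0.081 ]
top 134 [349.9 172.7] [ 0.5952 -0.1459  0.076 ] [ 0.5937 -0.1451  0.081 ]
top 129 [311.  175.6] [ 0.5914 -0.0497  0.076 ] [ 0.5899 -0.0493  0.081 ]
top 128 [282.9 178.6] [0.5865 0.0192 0.076 ] [0.585  0.0193 0.081 ]
top 126 [255.8 181.6] [0.5812 0.0858 0.076 ] [0.5798 0.0856 0.081 ]
scene 74 [315.4 218. ] [0.5709 0.0909 0.076 ] [0.5734 0.0888 0.081 ]
scene 80 [297.2 230.1] [0.5761 0.0236 0.076 ] [0.5786 0.0218 0.081 ]
scene 54 [209.6 231.5] [ 0.444  -0.1879  0.076 ] [ 0.4471 -0.1886  0.081 ]
scene 85 [277.5 242.9] [ 0.5809 -0.0455  0.076 ] [ 0.5833 -0.047   0.081 ]
scene 88 [323.9 257.4] [0.688  0.0363 0.076 ] [0.6899 0.0345 0.081 ]
scene 103 [248.9 265.7] [ 0.598 -0.148  0.076] [ 0.6004 -0.1489  0.081 ]
scene 98 [178.8 274.7] [ 0.5192 -0.3187  0.076 ] [ 0.5219 -0.3188  0.081 ]
scene 49 [197.6 411.7] [ 0.8478 -0.4259  0.076 ] [ 0.8489 -0.4255  0.081 ]
```

View pics/i_scene.png

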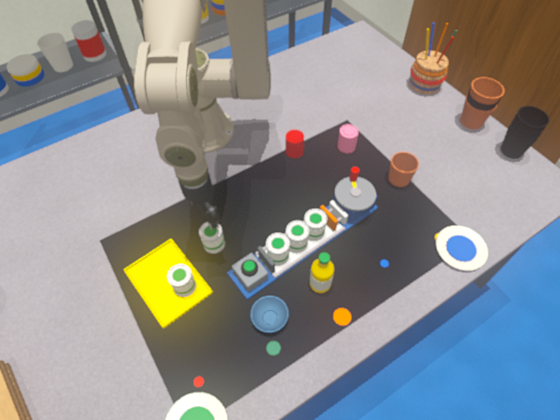

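The empty tin stands in the tray (lid at (179,275)). Grasping the last one.

Call:
step_arm --targets '[[[0, 0, 0], [2.5, 0, 0], 8.5], [[0, 0, 0], [3.2, 0, 0], 8.5], [[0, 0, 0], [3.0, 0, 0], 8.5], [[0, 0, 0], [2.0, 0, 0], 8.5], [[0, 0, 0], [1.0, 0, 0], 8.5], [[0, 0, 0], [0, 0, 0], 8.5], [[0, 0, 0], [0, 0, 0], 5], [[0, 0, 0], [0, 0, 0], 5], [[0, 0, 0], [0, 0, 0], 5], [[0, 0, 0], [0, 0, 0], 5]]'

```text
clock: 33.6
tcp_pos: [0.4434, -0.1881, 0.03]
orientation: [0.519, 0.481, 0.517, -0.481]
wrist_force: [0.1, -0.8, 4.8]
finger_gap: 0.0629
```

Call:
step_arm --targets '[[[0, 0, 0], [0, 0, 0], 5], [[0, 0, 0], [0, 0, 0], 5], [[0, 0, 0], [-2, 0, 0], 5], [[0, 0, 0], [-3, 0, 0], 5], [[0, 0, 0], [-3, 0, 0], 5], [[0, 0, 0], [-3, 0, 0], 5], [[0, 0, 0], [-1, 0, 0], 5], [[0, 0, 0], [0, 0, 0], 5], [[0, 0, 0], [0, 0, 0], 5], [[0, 0, 0], [0, 0, 0], 5]]'

```text
clock: 34.6
tcp_pos: [0.4412, -0.1866, 0.147]
orientation: [0.517, 0.481, 0.519, -0.481]
wrist_force: [-0.6, -0.2, -1.3]
finger_gap: 0.0634
```

```bash
python3 -c "
from h import *
for i in range(5):
    im=read_camera('top'); print(get_state()['wrist_force'].round(2))
tgt(.4388,-.3878,.148)
"
```

```text
[-0.72 -0.31 -1.25]
[ 0.77  0.89 -0.26]
[-0.27  0.82 -1.63]
[ 0.18  0.29 -0.47]
[ 0.45 -0.42 -0.71]
t 34.85 tcp [ 0.4419 -0.187   0.148 ] yaw 4.23 gap 0.0629 F [ 0.45 -0.42 -0.71]
rotvec deg [-0.17 -0.06  0.07] shift cm (now axes) [-0.02 -1.79 20.  ] (target axes) [-0.   -1.85 20.  ]
```

Call:
step_arm --targets '[[[0, 0, 0], [0, -0.2, 2.0], 5], [[0, 0, 0], [0, -0.3, 3.8], 5], [[0, 0, 0], [0, -0.4, 4.0], 5], [[0, 0, 0], [0, -0.4, 4.0], 5], [[0, 0, 0], [0, -0.3, 3.8], 5], [[0, 0, 0], [0, -0.2, 2.3], 5], [[0, 0, 0], [2, 0, 0], 5], [[0, 0, 0], [3, 0, 0], 5], [[0, 0, 0], [3, 0, 0], 5], [[0, 0, 0], [2, 0, 0], 5]]'

```text
clock: 35.85
tcp_pos: [0.438, -0.3862, 0.0462]
orientation: [0.517, 0.481, 0.519, -0.481]
wrist_force: [-0.2, 0.6, -2.0]
finger_gap: 0.0632
```

Call:
step_arm --targets '[[[0, 0, 0], [0.6, 0, 0], 5], [[0, 0, 0], [0, 0, 0], 5], [[0, 0, 0], [0, 0, 0], 5], [[0, 0, 0], [0, 0, 0], 5], [[0, 0, 0], [0, 0, 0], 5], [[0, 0, 0], [0, 0, 0], 5], [[0, 0, 0], [0, 0, 0], 5], [[0, 0, 0], [0, 0, 0], 5], [[0, 0, 0], [0, 0, 0], 5], [[0, 0, 0], [0, 0, 0], 5]]'

```text
clock: 36.85
tcp_pos: [0.439, -0.387, 0.0427]
orientation: [0.518, 0.481, 0.518, -0.481]
wrist_force: [0.0, 0.3, -1.4]
finger_gap: 0.0627
```

```bash
python3 -c "
from h import *
tgt(.4388,-.3878,.0335)
"
```

```text
t 36.85 tcp [ 0.439  -0.387   0.0427] yaw 4.23 gap 0.0627 F [ 0.03  0.27 -1.45]
rotvec deg [-0.17 -0.01 -0.  ] shift cm (now axes) [ 0.92 -0.03  0.08] (target axes) [ 0.92 -0.03  0.07]
```

Call:
step_arm --targets '[[[0, 0, 0], [0.4, 0, 0], 5], [[0, 0, 0], [0.4, 0, 0], 5], [[0, 0, 0], [0.1, 0, 0], 5], [[0, 0, 0], [0, 0, 0], 5], [[0, 0, 0], [0, 0, 0], 5], [[0, 0, 0], [0, 0, 0], 5], [[0, 0, 0], [0, 0, 0], 6.8], [[0, 0, 0], [0, 0, 0], 6.8], [[0, 0, 0], [0, 0, 0], 7.2], [[0, 0, 0], [0, 0, 0], 7.6]]'

```text
clock: 37.85
tcp_pos: [0.4389, -0.3869, 0.0334]
orientation: [0.518, 0.481, 0.518, -0.481]
wrist_force: [-0.4, -0.5, -0.3]
finger_gap: 0.0758
```

Call:
step_arm --targets '[[[0, 0, 0], [-2, 0, 0], 7.6], [[0, 0, 0], [-4, 0, 0], 7.6], [[0, 0, 0], [-4, 0, 0], 7], [[0, 0, 0], [-4, 0, 0], 6], [[0, 0, 0], [-3, 0, 0], 6], [[0, 0, 0], [0, 0, -2], 6], [[0, 0, 0], [0, 0, -4], 6], [[0, 0, 0], [0, 0, -4], 6], [[0, 0, 0], [0, 0, -4], 6], [[0, 0, 0], [0, 0, -4], 6]]'

```text
clock: 38.85
tcp_pos: [0.4254, -0.2061, 0.2036]
orientation: [0.518, 0.481, 0.518, -0.481]
wrist_force: [0.9, 0.7, 0.1]
finger_gap: 0.06
```

```bash
python3 -c "
from h import *
tgt(.521,.262,.20)
for n in ('top','scene'):
    im=read_camera(n)
    for c,a in dots(n,im): print(n,a,c.round(1),back(n,c,.091).round(4),back(n,c,.081).round(4))
    cv2.imwrite('pics/j_%s.png'%n,im[:,:,::-1])"
```

```text
t 38.85 tcp [ 0.4254 -0.2061  0.2036] yaw 4.2 gap 0.06 F [0.88 0.68 0.14]
rotvec deg [-0.2  -0.01 -0.01] shift cm (now axes) [  0.37  12.96 -45.99] (target axes) [  0.36  13.13 -45.94]
top 633 [448.8  84.1] [ 0.8187 -0.4158  0.091 ] [ 0.8237 -0.4198  0.081 ]
top 109 [285.9 115. ] [0.7468 0.0056 0.091 ] [0.7511 0.0054 0.081 ]
top 134 [349.9 172.7] [ 0.5907 -0.1435  0.091 ] [ 0.5937 -0.1451  0.081 ]
top 129 [311.  175.6] [ 0.587  -0.0486  0.091 ] [ 0.5899 -0.0493  0.081 ]
top 128 [282.9 178.6] [0.5821 0.0195 0.091 ] [0.585  0.0193 0.081 ]
top 126 [255.8 181.6] [0.5769 0.0852 0.091 ] [0.5798 0.0856 0.081 ]
scene 73 [315.4 218. ] [0.5785 0.0844 0.091 ] [0.5735 0.0887 0.081 ]
scene 80 [297.2 230.1] [0.5835 0.0183 0.091 ] [0.5786 0.0218 0.081 ]
scene 83 [277.7 242.9] [ 0.5883 -0.0495  0.091 ] [ 0.5834 -0.0467  0.081 ]
scene 85 [324.1 257.3] [0.6938 0.0312 0.091 ] [0.69   0.0349 0.081 ]
scene 102 [248.9 265.6] [ 0.6049 -0.1507  0.091 ] [ 0.6002 -0.1488  0.081 ]
scene 89 [178.8 274.6] [ 0.5272 -0.3187  0.091 ] [ 0.5217 -0.3186  0.081 ]
```

View pics/j_scene.png

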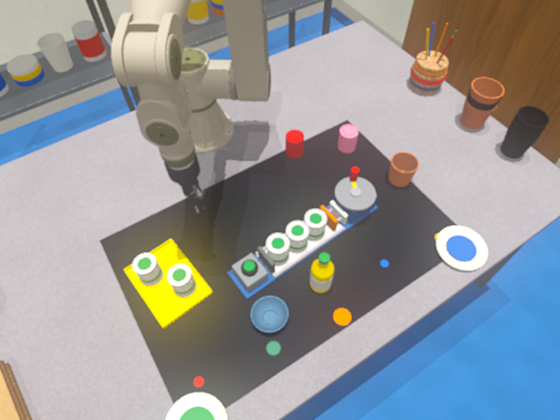

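View pics/j_top.png

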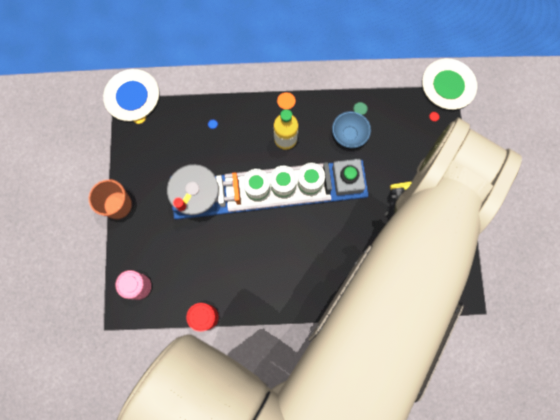

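```bash
cat > grip.py <<'E'
from h import *
from scipy.optimize import least_squares
def red(n,im):
    h=cv2.cvtColor(im,cv2.COLOR_RGB2HSV); r=((h[:,:,0]<6)|(h[:,:,0]>174))&(h[:,:,1]>150)&(h[:,:,2]>80)
    k,l,s,c=cv2.connectedComponentsWithStats(r.astype(np.uint8))
    p=proj(n,[.567,.238,.11])[0]
    j=[i for i in range(1,k) if s[i,4]>15 and np.linalg.norm(c[i]-p)<40]
    return [(c[i],s[i,4]) for i in j]
def cyl(n,x,y):
    t=np.linspace(0,2*np.pi,40); P=np.vstack([np.c_[x+.012*np.cos(t),y+.012*np.sin(t),0*t+z] for z in(.092,.136)])
    h=cv2.convexHull(proj(n,P).astype(np.float32)); m=cv2.moments(h); return np.array([m['m10']/m['m00'],m['m01']/m['m00']]),m['m00']
if __name__=="__main__":
    ob={n:red(n,read_camera(n)) for n in("top","scene")}; print(ob)
    for ns in (["top"],["scene"],["top","scene"]):
        f=lambda q: np.concatenate([cyl(n,*q)[0]-ob[n][0][0] for n in ns if ob[n]])
        s=least_squares(f,[.523,.262]); d=s.x-[.567,.238]; print(ns,s.x.round(4),s.fun.round(2),"r",np.hypot(*d).round(4),"a",np.degrees(np.arctan2(d[1],-d[0])).round(1))
E
python3 grip.py; python3 -c "
from h import *
tgt(.523,.262,.2)"
```

```text
{'top': [(array([179.27956989, 203.93548387]), np.int32(93))], 'scene': [(array([354.12765957, 172.62765957]), np.int32(94))]}
['top'] [0.5228 0.2646] [ 0. -0.] r 0.0516 a 31.0
['scene'] [0.5209 0.2668] [-0.  0.] r 0.0544 a 32.0
['top', 'scene'] [0.5224 0.2652] [-0.25  0.19 -0.12  0.55] r 0.0523 a 31.3
t 39.05 tcp [ 0.4259 -0.207   0.204 ] yaw 4.34 gap 0.0602 F [ 0.62 -0.95 -0.16]
rotvec deg [-0.06  0.04 -0.03] shift cm (now axes) [  0.38  13.23 -46.03] (target axes) [  0.4   13.28 -46.01]
```

Call:
step_arm --targets '[[[0, 0, 0], [0, 0.6, -2.2], 6], [[0, 0, 0], [0, 1.2, -4.2], 6], [[0, 0, 0], [0, 1.2, -4.2], 6], [[0, 0, 0], [0, 1.2, -4.2], 6], [[0, 0, 0], [0, 1.2, -4.2], 6], [[0, 0, 0], [0, 1.2, -4.2], 6], [[0, 0, 0], [0, 1.2, -4.2], 6], [[0, 0, 0], [0, 1.2, -4.2], 6], [[0, 0, 0], [0, 1.2, -4.2], 6], [[0, 0, 0], [0, 1.2, -4.2], 6]]'

```text
clock: 40.05
tcp_pos: [0.5115, 0.2007, 0.2035]
orientation: [0.518, 0.482, 0.518, -0.481]
wrist_force: [0.8, -0.4, 0.2]
finger_gap: 0.06
```

Call:
step_arm --targets '[[[0, 0, 0], [0, 1.2, -4.1], 6], [[0, 0, 0], [0, 0.8, -2.2], 6], [[0, 0, 0], [0, 0, 0], 6], [[0, 0, 0], [0, 0, 0], 6], [[0, 0, 0], [0, 0, 0], 6], [[0, 0, 0], [0, 0, 0], 6], [[0, 0, 0], [0, 0, 0], 6], [[0, 0, 0], [0, 0, 0], 6], [[0, 0, 0], [0, 0, 0], 6], [[0, 0, 0], [0, 0, 0], 6]]'

```text
clock: 41.05
tcp_pos: [0.5252, 0.2639, 0.204]
orientation: [0.518, 0.481, 0.518, -0.481]
wrist_force: [0.8, 0.5, 0.1]
finger_gap: 0.0603
```

```bash
python3 -c "
from h import *
tgt(.5235,.2645,.101)
for n in ('top','scene'): 
  im=read_camera(n)
  im=im[130:260,150:380] if n=='top' else im[120:310,200:420]
  cv2.imwrite('pics/k_%s.png'%n,cv2.resize(im,None,fx=3,fy=3)[:,:,::-1])"
```

```text
t 41.05 tcp [0.5252 0.2639 0.204 ] yaw 4.22 gap 0.0603 F [0.78 0.49 0.09]
rotvec deg [-0.18 -0.01 -0.01] shift cm (now axes) [10.3  -0.17 -0.07] (target axes) [10.3  -0.17 -0.07]
```

View pics/k_scene.png

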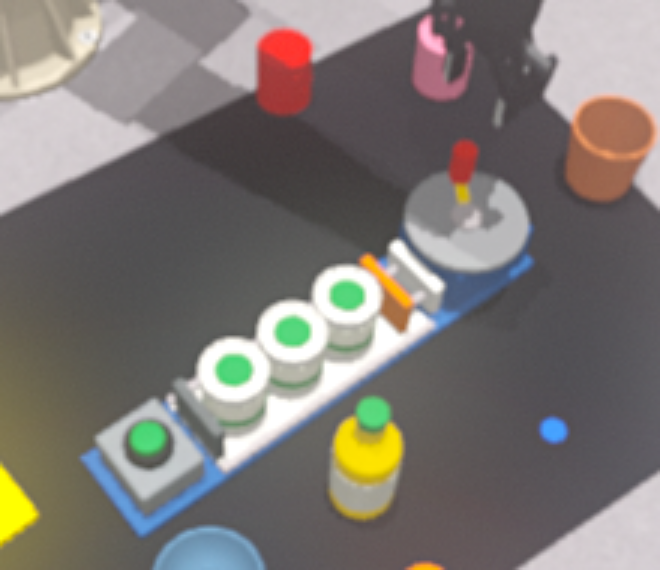

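Call:
step_arm --targets '[[[0, 0, 0], [2, -0.1, 0], 6], [[0, 0, 0], [2.5, 0, 0], 6], [[0, 0, 0], [2.5, 0, 0], 6], [[0, 0, 0], [2, 0, 0], 6], [[0, 0, 0], [1, 0, 0], 6], [[0, 0, 0], [0, 0, 0], 6], [[0, 0, 0], [0, 0, 0], 6], [[0, 0, 0], [0, 0, 0], 6], [[0, 0, 0], [0, 0, 0], 6], [[0, 0, 0], [0, 0, 0], 6]]'

```text
clock: 42.15
tcp_pos: [0.5247, 0.2642, 0.1047]
orientation: [0.518, 0.482, 0.518, -0.481]
wrist_force: [0.2, 0.1, 0.6]
finger_gap: 0.0596
```

Call:
step_arm --targets '[[[0, 0, 0], [0, 0, 0], 4], [[0, 0, 0], [0, 0, 0], 3], [[0, 0, 0], [0, 0, 0], 2], [[0, 0, 0], [0, 0, 0], 2], [[0, 0, 0], [0, 0, 0], 2], [[0, 0, 0], [0, 0, 0], 2], [[0, 0, 0], [0, 0, 0], 2], [[0, 0, 0], [0, 0, 0], 2], [[0, 0, 0], [0, 0, 0], 2], [[0, 0, 0], [0, 0, 0], 2]]' --force 25

```text
clock: 43.15
tcp_pos: [0.5241, 0.2641, 0.104]
orientation: [0.518, 0.481, 0.518, -0.481]
wrist_force: [-2.1, 0.4, 5.3]
finger_gap: 0.0233
```

```bash
python3 -c "
from h import *
tgt(.5235,.2645,.101)
for n in ('top','scene'): 
  im=read_camera(n)
  im=im[130:260,150:380] if n=='top' else im[120:310,200:420]
  cv2.imwrite('pics/l_%s.png'%n,cv2.resize(im,None,fx=3,fy=3)[:,:,::-1])"
```

```text
t 43.15 tcp [0.5241 0.2641 0.104 ] yaw 4.24 gap 0.0233 F [-2.1   0.36  5.35]
rotvec deg [-0.16 -0.01  0.  ] shift cm (now axes) [ 0.3  -0.06 -0.05] (target axes) [ 0.3  -0.06 -0.05]
```

View pics/l_scene.png

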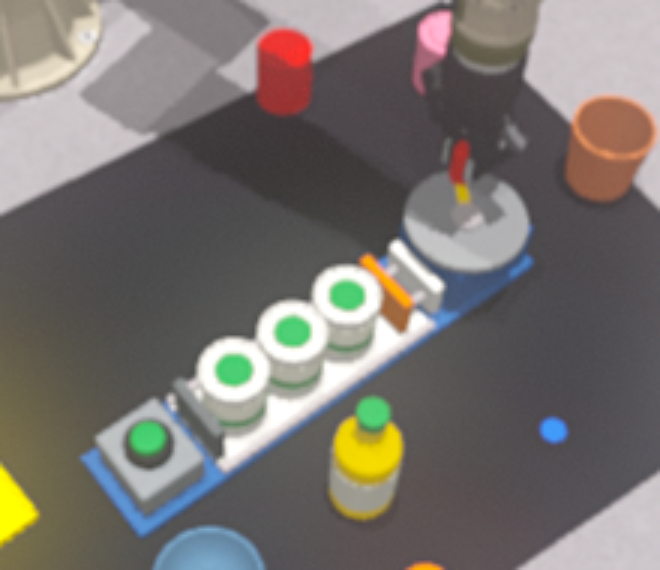

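```bash
cat > circ.py <<'E'
import numpy as np
def inc(a0,steps,yaw=4.24,r=5.0):
    y=np.radians(yaw); Y=np.array([np.cos(y),np.sin(y)]); Z=np.array([np.sin(y),-np.cos(y)])
    a=np.radians(a0+np.r_[0,np.cumsum(steps)]); P=r*np.c_[-np.cos(a),np.sin(a)]
    acc=np.zeros(2); out=[]
    for p in P[1:]-P[0]:
        d=np.array([p@Y,p@Z])-acc; d=d.round(2); acc+=d; out.append(d.tolist())
    return out
if __name__=="__main__":
    import sys
    print(inc(float(sys.argv[1]),[float(v) for v in sys.argv[2].split(",")]))
E
python3 circ.py 31.2 2,4,6,6,6,6,6,6,6,2
```

```text
[[0.1, -0.14], [0.23, -0.27], [0.36, -0.37], [0.41, -0.34], [0.43, -0.29], [0.47, -0.24], [0.48, -0.19], [0.51, -0.14], [0.51, -0.09], [0.18, -0.01]]
```

Call:
step_arm --targets '[[[0, 0, 0], [0, 0.1, -0.14], 2], [[0, 0, 0], [0, 0.23, -0.27], 2], [[0, 0, 0], [0, 0.36, -0.37], 2], [[0, 0, 0], [0, 0.41, -0.34], 2], [[0, 0, 0], [0, 0.43, -0.29], 2], [[0, 0, 0], [0, 0.47, -0.24], 2], [[0, 0, 0], [0, 0.48, -0.19], 2], [[0, 0, 0], [0, 0.51, -0.14], 2], [[0, 0, 0], [0, 0.51, -0.09], 2], [[0, 0, 0], [0, 0.18, -0.01], 2]]'

```text
clock: 44.25
tcp_pos: [0.5598, 0.2881, 0.104]
orientation: [0.518, 0.482, 0.518, -0.481]
wrist_force: [-3.3, 2.3, 5.6]
finger_gap: 0.0233
```

```bash
python3 -c "
from h import *
tgt(.5235,.2645,.101)
p=get_state()['tcp_pos'][:2]-[.567,.2385]; print(np.hypot(*p),np.degrees(np.arctan2(p[1],-p[0])))
for n in ('top','scene'): 
  im=read_camera(n)
  im=im[130:260,150:380] if n=='top' else im[120:310,200:420]
  cv2.imwrite('pics/m_%s.png'%n,cv2.resize(im,None,fx=3,fy=3)[:,:,::-1])
print(get_state()['wrist_force'])"
```

```text
t 44.25 tcp [0.5598 0.2881 0.104 ] yaw 4.25 gap 0.0233 F [-3.31  2.32  5.65]
rotvec deg [-0.15 -0.07 -0.03] shift cm (now axes) [ 0.3  -3.79  2.09] (target axes) [ 0.3  -3.8   2.08]
0.050135918005924124 81.69570453112665
[-0.80018141  2.52079476  4.08854824]
```

View pics/m_scene.png

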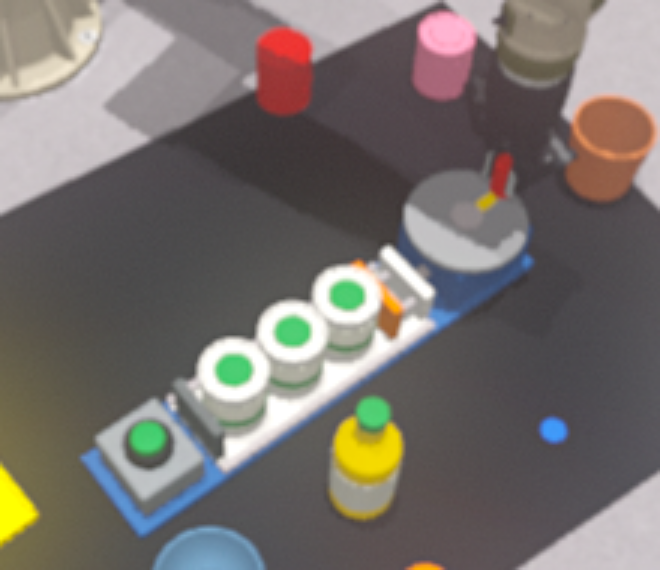

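```bash
python3 circ.py 81.2 3,6,6,6,6,6,5,4,3,0; python3 -c "
from h import *
print(back('top',[110,195],.085))"
```

```text
[[0.26, -0.01], [0.52, 0.01], [0.52, 0.07], [0.51, 0.12], [0.5, 0.17], [0.47, 0.23], [0.37, 0.22], [0.29, 0.2], [0.2, 0.17], [0.0, -0.0]]
[0.55915624 0.4402062  0.085     ]
```

Call:
step_arm --targets '[[[0, 0, 0], [0, 0.26, -0.01], 2], [[0, 0, 0], [0, 0.52, 0.01], 2], [[0, 0, 0], [0, 0.52, 0.07], 2], [[0, 0, 0], [0, 0.51, 0.12], 2], [[0, 0, 0], [0, 0.5, 0.17], 2], [[0, 0, 0], [0, 0.47, 0.23], 2], [[0, 0, 0], [0, 0.37, 0.22], 2], [[0, 0, 0], [0, 0.29, 0.2], 2], [[0, 0, 0], [0, 0.2, 0.17], 2], [[0, 0, 0], [0, 0, 0], 2]]'

```text
clock: 45.35
tcp_pos: [0.5972, 0.2786, 0.104]
orientation: [0.518, 0.482, 0.518, -0.481]
wrist_force: [-1.4, 2.4, 4.3]
finger_gap: 0.0233
```

```bash
cat > ck.py <<'E'
from h import *
import sys
tag=sys.argv[1]
F=[]
for n in ('top','scene'): 
  s=get_state(); F.append(s['wrist_force'])
  im=read_camera(n)
  for c,a in dots(n,im): print(n,a,c.round(1),back(n,c,.091).round(4))
  im=im[150:230,160:380] if n=='top' else im[150:300,230:400]
  cv2.imwrite(f'pics/{tag}_{n}.png',cv2.resize(im,None,fx=3.5,fy=3.5,interpolation=cv2.INTER_CUBIC)[:,:,::-1])
F.append(get_state()['wrist_force'])
p=get_state()['tcp_pos'][:2]-[.567,.2385]; a=np.arctan2(p[1],-p[0])
print("r",np.hypot(*p).round(4),"a",np.degrees(a).round(1),"crank",a+np.radians(4.4))
t=np.array([np.sin(a),np.cos(a)]); rr=np.array([-np.cos(a),np.sin(a)])
for f in F: print("F",f.round(2),"resist",-(f[:2]@t).round(2),"radial",(f[:2]@rr).round(2))
E
python3 ck.py n
```

```text
top 634 [448.8  84.1] [ 0.8188 -0.4158  0.091 ]
top 111 [285.8 115. ] [0.7469 0.0059 0.091 ]
top 134 [349.9 172.7] [ 0.5907 -0.1435  0.091 ]
top 130 [311.  175.6] [ 0.587  -0.0487  0.091 ]
top 125 [284.8 178.3] [0.5826 0.015  0.091 ]
top 128 [258.1 181.5] [0.5771 0.0795 0.091 ]
top 125 [422.4 199. ] [ 0.5186 -0.3142  0.091 ]
top 132 [452.9 231.1] [ 0.4372 -0.3796  0.091 ]
scene 71 [313.5 219.2] [0.5785 0.0776 0.091 ]
scene 78 [295.9 231. ] [0.5839 0.0139 0.091 ]
scene 83 [277.6 242.9] [ 0.5882 -0.0498  0.091 ]
scene 86 [324.  257.4] [0.6939 0.031  0.091 ]
scene 102 [248.9 265.6] [ 0.6049 -0.1507  0.091 ]
scene 90 [178.9 274.5] [ 0.5272 -0.3186  0.091 ]
r 0.0502 a 127.0 crank 2.293194812428987
F [-1.39  2.35  4.31] resist 2.53 radial 1.05
F [-0.91  2.09  4.46] resist 1.99 radial 1.12
F [0.44 1.55 3.89] resist 0.58 radial 1.5
```

View pics/n_scene.png

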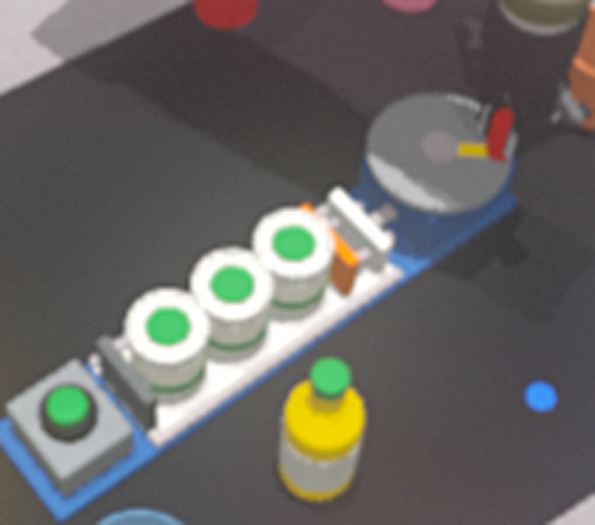

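```bash
python3 circ.py 126.2 2,3,3,3,3,3,3,2,0,0
```

```text
[[0.13, 0.12], [0.19, 0.18], [0.18, 0.19], [0.17, 0.2], [0.15, 0.21], [0.15, 0.21], [0.14, 0.23], [0.08, 0.15], [-0.0, 0.0], [-0.0, 0.0]]
```

Call:
step_arm --targets '[[[0, 0, 0], [0, 0.13, 0.12], 2], [[0, 0, 0], [0, 0.19, 0.18], 2], [[0, 0, 0], [0, 0.18, 0.19], 2], [[0, 0, 0], [0, 0.17, 0.2], 2], [[0, 0, 0], [0, 0.15, 0.21], 2], [[0, 0, 0], [0, 0.15, 0.21], 2], [[0, 0, 0], [0, 0.14, 0.23], 2], [[0, 0, 0], [0, 0.08, 0.15], 2], [[0, 0, 0], [0, 0, 0], 2], [[0, 0, 0], [0, 0, 0], 2]]'

```text
clock: 46.45
tcp_pos: [0.6101, 0.2642, 0.104]
orientation: [0.518, 0.482, 0.518, -0.481]
wrist_force: [-0.7, 3.1, 5.1]
finger_gap: 0.0234
```

```bash
python3 ck.py o
```

```text
top 634 [448.8  84.1] [ 0.8188 -0.4158  0.091 ]
top 111 [285.8 115. ] [0.7469 0.0059 0.091 ]
top 134 [349.9 172.7] [ 0.5907 -0.1435  0.091 ]
top 128 [312.3 175.4] [ 0.5873 -0.0519  0.091 ]
top 125 [286.  178.2] [0.5828 0.012  0.091 ]
top 127 [259.9 181.4] [0.5772 0.0753 0.091 ]
top 123 [422.4 199. ] [ 0.5185 -0.3143  0.091 ]
top 131 [452.9 231.2] [ 0.4371 -0.3796  0.091 ]
scene 73 [312.6 219.8] [0.5788 0.0743 0.091 ]
scene 79 [295.  231.7] [0.5844 0.0104 0.091 ]
scene 88 [276.5 243.5] [ 0.5881 -0.0532  0.091 ]
scene 87 [324.1 257.3] [0.6939 0.0312 0.091 ]
scene 105 [248.8 265.7] [ 0.6051 -0.151   0.091 ]
scene 90 [178.9 274.5] [ 0.5272 -0.3186  0.091 ]
r 0.0502 a 149.1 crank 2.679534576861323
F [-0.65  3.09  5.08] resist 2.99 radial 1.02
F [0.19 2.9  4.04] resist 2.39 radial 1.65
F [0.44 2.97 5.45] resist 2.32 radial 1.9
```

View pics/o_scene.png

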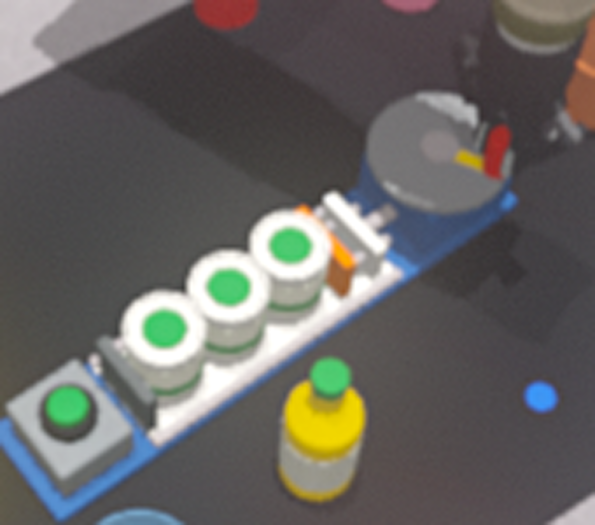

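View pics/o_top.png

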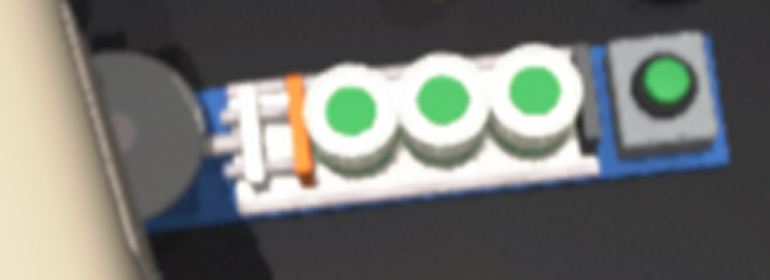

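```bash
python3 circ.py 148.2 1,1,1,1,1,1,1,1,1,1
```

```text
[[0.04, 0.08], [0.04, 0.08], [0.03, 0.08], [0.04, 0.07], [0.03, 0.09], [0.04, 0.08], [0.03, 0.08], [0.03, 0.08], [0.03, 0.08], [0.02, 0.08]]
```

Call:
step_arm --targets '[[[0, 0, 0], [0, 0.04, 0.08], 2], [[0, 0, 0], [0, 0.04, 0.08], 2], [[0, 0, 0], [0, 0.03, 0.08], 2], [[0, 0, 0], [0, 0.04, 0.07], 2], [[0, 0, 0], [0, 0.03, 0.09], 2], [[0, 0, 0], [0, 0.04, 0.08], 2], [[0, 0, 0], [0, 0.03, 0.08], 2], [[0, 0, 0], [0, 0.03, 0.08], 2], [[0, 0, 0], [0, 0.03, 0.08], 2], [[0, 0, 0], [0, 0.02, 0.08], 2]]'

```text
clock: 47.55
tcp_pos: [0.6137, 0.2569, 0.104]
orientation: [0.518, 0.481, 0.518, -0.481]
wrist_force: [-0.3, 4.5, 5.0]
finger_gap: 0.0235
```

```bash
python3 ck.py p
```

```text
top 634 [448.8  84.1] [ 0.8188 -0.4158  0.091 ]
top 110 [285.8 115. ] [0.7468 0.0058 0.091 ]
top 134 [349.9 172.7] [ 0.5907 -0.1435  0.091 ]
top 128 [312.9 175.5] [ 0.5871 -0.0532  0.091 ]
top 131 [286.5 178.1] [0.5829 0.0107 0.091 ]
top 128 [260.2 181.3] [0.5773 0.0746 0.091 ]
top 125 [422.4 199. ] [ 0.5186 -0.3142  0.091 ]
top 132 [452.9 231.1] [ 0.4372 -0.3796  0.091 ]
scene 75 [312.5 219.9] [0.5792 0.0737 0.091 ]
scene 79 [294.8 231.8] [0.5844 0.0096 0.091 ]
scene 86 [276.3 243.7] [ 0.5883 -0.054   0.091 ]
scene 87 [324.  257.4] [0.6938 0.0309 0.091 ]
scene 105 [248.8 265.8] [ 0.6052 -0.151   0.091 ]
scene 90 [178.9 274.5] [ 0.5272 -0.3186  0.091 ]
r 0.0502 a 158.6 crank 2.8454067817842814
F [-0.35  4.5   5.03] resist 4.32 radial 1.32
F [-2.5   4.3   5.82] resist 4.92 radial -0.76
F [-1.03  4.33  5.17] resist 4.41 radial 0.62
```

View pics/p_top.png

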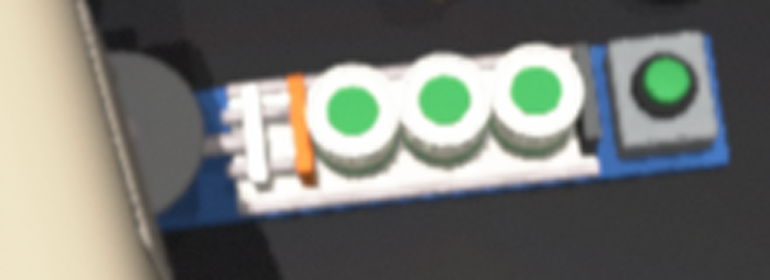

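Call:
step_arm --targets '[[[0, 0, 0], [0, 0.02, 0.08], 2], [[0, 0, 0], [0, 0.03, 0.09], 2], [[0, 0, 0], [0, 0.02, 0.08], 2], [[0, 0, 0], [0, 0.02, 0.08], 2], [[0, 0, 0], [0, 0.02, 0.08], 2], [[0, 0, 0], [0, 0.02, 0.08], 2], [[0, 0, 0], [0, 0, 0], 2], [[0, 0, 0], [0, 0, 0], 2], [[0, 0, 0], [0, 0, 0], 2], [[0, 0, 0], [0, 0, 0], 2]]'

```text
clock: 48.65
tcp_pos: [0.6153, 0.2522, 0.104]
orientation: [0.518, 0.481, 0.518, -0.481]
wrist_force: [-2.1, 4.2, 5.5]
finger_gap: 0.0233
```

```bash
python3 ck.py q
```

```text
top 634 [448.8  84.1] [ 0.8188 -0.4158  0.091 ]
top 110 [285.8 115. ] [0.7468 0.0058 0.091 ]
top 134 [349.9 172.7] [ 0.5907 -0.1435  0.091 ]
top 128 [312.9 175.5] [ 0.5871 -0.0532  0.091 ]
top 131 [286.5 178.1] [0.5829 0.0107 0.091 ]
top 128 [260.2 181.3] [0.5774 0.0744 0.091 ]
top 124 [422.5 199. ] [ 0.5186 -0.3144  0.091 ]
top 132 [452.9 231.1] [ 0.4372 -0.3796  0.091 ]
scene 77 [312.3 219.9] [0.5789 0.0734 0.091 ]
scene 79 [294.8 231.8] [0.5845 0.0097 0.091 ]
scene 86 [276.3 243.7] [ 0.5883 -0.054   0.091 ]
scene 88 [323.9 257.4] [0.6938 0.0307 0.091 ]
scene 105 [248.8 265.8] [ 0.6052 -0.151   0.091 ]
scene 90 [178.9 274.5] [ 0.5272 -0.3186  0.091 ]
r 0.0502 a 164.2 crank 2.9426892612613695
F [-2.09  4.24  5.53] resist 4.65 radial -0.86
F [-1.97  5.22  5.49] resist 5.56 radial -0.47
F [-1.34  4.66  5.42] resist 4.85 radial -0.02
```

Call:
step_arm --targets '[[[0, 0, 0], [0, 0, 0], 2.6], [[0, 0, 0], [0, 0, 0], 3.5], [[0, 0, 0], [0, 0, 0], 5], [[0, 0, 0], [0, 0, 0], 6], [[0, 0, 0], [0, 0, 0], 6], [[0, 0, 0], [0, 0, 0], 6], [[0, 0, 0], [-2, 0, 0], 6], [[0, 0, 0], [-3, 0, 0], 6], [[0, 0, 0], [-4, 0, 0], 6], [[0, 0, 0], [-2, 0, 0], 6]]'

```text
clock: 49.75
tcp_pos: [0.6161, 0.2521, 0.2176]
orientation: [0.519, 0.483, 0.517, -0.48]
wrist_force: [0.2, 0.1, -0.3]
finger_gap: 0.0596
```

```bash
python3 ck.py r; python3 grip.py; python3 -c "
from h import *
tgt(.5958,-.1469,.20)"
```

```text
top 634 [448.8  84.1] [ 0.8188 -0.4158  0.091 ]
top 110 [285.8 115. ] [0.7468 0.0058 0.091 ]
top 135 [349.9 172.8] [ 0.5906 -0.1434  0.091 ]
top 128 [312.9 175.5] [ 0.5871 -0.0532  0.091 ]
top 131 [286.5 178.1] [0.5829 0.0107 0.091 ]
top 128 [260.2 181.3] [0.5774 0.0744 0.091 ]
top 125 [422.4 199. ] [ 0.5185 -0.3143  0.091 ]
top 132 [452.9 231.1] [ 0.4372 -0.3796  0.091 ]
scene 73 [312.4 220. ] [0.5793 0.0733 0.091 ]
scene 78 [294.8 231.8] [0.5844 0.0098 0.091 ]
scene 83 [276.2 243.8] [ 0.5886 -0.0544  0.091 ]
scene 84 [324.  257.3] [0.6938 0.031  0.091 ]
scene 102 [248.9 265.7] [ 0.6051 -0.1507  0.091 ]
scene 86 [178.9 274.6] [ 0.5273 -0.3186  0.091 ]
r 0.0519 a 164.5 crank 2.9470097697807645
F [ 0.23  0.1  -0.32] resist 0.04 radial 0.25
F [0.68 0.55 2.52] resist 0.35 radial 0.8
F [-0.37 -0.57  0.39] resist -0.45 radial -0.51
{'top': [], 'scene': [(array([371.62790698, 194.77906977]), np.int32(86))]}
t 49.95 tcp [0.6152 0.2519 0.2139] yaw 4.23 gap 0.0598 F [ 0.21 -0.48 -0.01]
rotvec deg [-0.17 -0.01 -0.05] shift cm (now axes) [ 1.38 -4.88 39.63] (target axes) [ 1.39 -5.   39.62]Trac
[... 234 characters left out ...]
))
    return func(*args, **kwargs)
    vector_fun = VectorFunction(
        fun_wrapped,
    ...<6 lines>...
        workers=workers
    )
    self._update_fun()
    ~~~~~~~~~~~~~~~~^^
    self.f = self.fun_wrapped(xp_copy(self.x))
             ~~~~~~~~~~~~~~~~^^^^^^^^^^^^^^^^^
    return np.atleast_1d(self.fun(x))
                         ~~~~~~~~^^^
    return self.f(x, *self.args, **self.kwargs)
           ~~~~~~^^^^^^^^^^^^^^^^^^^^^^^^^^^^^^
  File "grip.py", line 15, in <lambda>
    f=lambda q: np.concatenate([cyl(n,*q)[0]-ob[n][0][0] for n in ns if ob[n]])
                ~~~~~~~~~~~~~~^^^^^^^^^^^^^^^^^^^^^^^^^^^^^^^^^^^^^^^^^^^^^^^^^
ValueError: need at least one array to concatenate
```

View pics/r_scene.png

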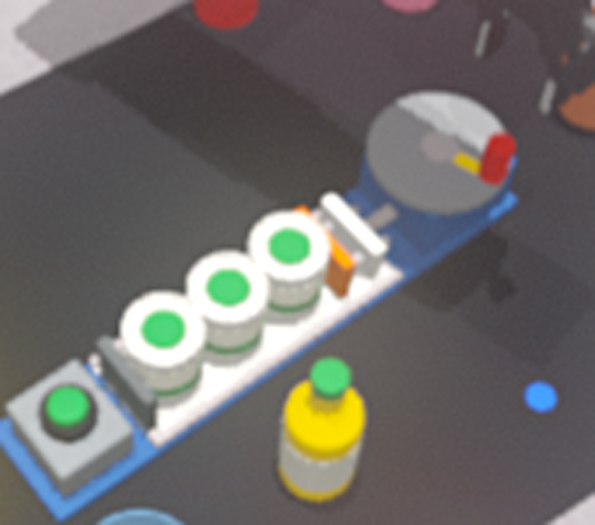

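Call:
step_arm --targets '[[[0, 0, 0], [0, -0.2, 2], 4], [[0, 0, 0], [0, -0.5, 4.2], 2], [[0, 0, 0], [0, -0.5, 4.2], 0], [[0, 0, 0], [0, -0.5, 4.2], 0], [[0, 0, 0], [0, -0.6, 4.2], 0], [[0, 0, 0], [0, -0.6, 4.2], 0], [[0, 0, 0], [0, -0.6, 4.2], 0], [[0, 0, 0], [0, -0.6, 4.2], 0], [[0, 0, 0], [0, -0.5, 4.2], 0], [[0, 0, 0], [0, -0.4, 4.0], 0]]'

```text
clock: 50.95
tcp_pos: [0.5925, -0.1491, 0.2119]
orientation: [0.517, 0.481, 0.519, -0.482]
wrist_force: [0.3, -0.1, -0.1]
finger_gap: -0.0001
```

Call:
step_arm --targets '[[[0, 0, 0], [0, 0, 0], 0], [[0, 0, 0], [0, 0, 0], 0], [[0, 0, 0], [2, 0, 0], 0], [[0, 0, 0], [3, 0, 0], 0], [[0, 0, 0], [3, 0, 0], 0], [[0, 0, 0], [2, 0, 0], 0], [[0, 0, 0], [0, 0, 0], 0], [[0, 0, 0], [0, 0, 0], 0], [[0, 0, 0], [0, 0, 0], 0], [[0, 0, 0], [0, 0, 0], 0]]'

```text
clock: 51.95
tcp_pos: [0.5954, -0.1468, 0.1154]
orientation: [0.519, 0.481, 0.517, -0.481]
wrist_force: [-0.7, 1.1, 0.8]
finger_gap: -0.0001
```

```bash
python3 -c "
from h import *
tgt(.5958,-.1469,.0723)"; python3 ck.py s >/dev/null; sed -i 's/for ns in (\[\"top\"\],\[\"scene\"\],\[\"top\",\"scene\"\])/for ns in (["top","scene"],)/' grip.py; python3 grip.py
```

```text
t 51.95 tcp [ 0.5954 -0.1468  0.1154] yaw 4.26 gap -0.0001 F [-0.69  1.06  0.84]
rotvec deg [-0.14  0.06 -0.15] shift cm (now axes) [4.31 0.03 0.01] (target axes) [4.31 0.04 0.01]
{'top': [(array([181.68 , 166.104]), np.int32(125))], 'scene': [(array([371.89130435, 194.15217391]), np.int32(92))]}
['top', 'scene'] [0.6143 0.2595] [0.07 0.46 0.32 0.49] r 0.0519 a 155.5
```

View pics/s_scene.png

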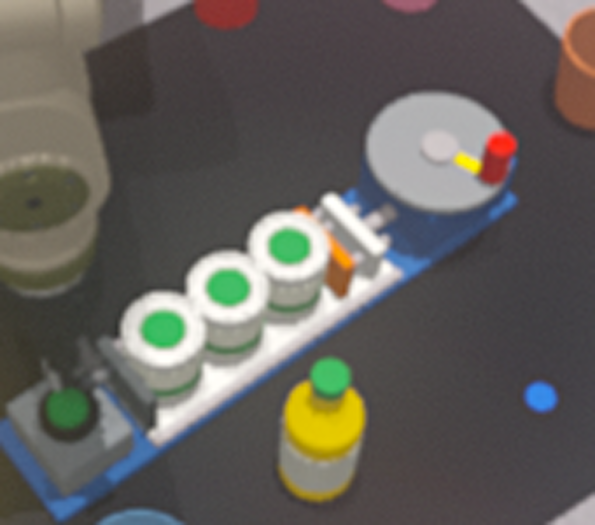

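View pics/s_top.png

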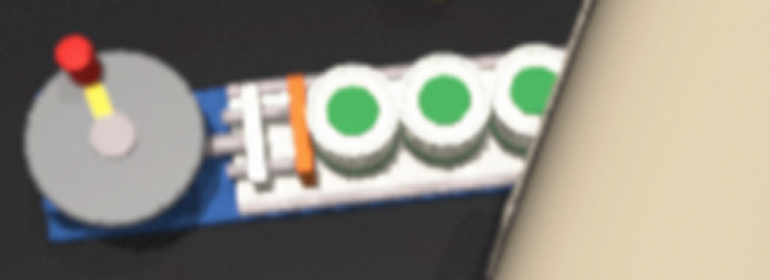

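Call:
step_arm --targets '[[[0, 0, 0], [1.5, 0, 0], 0], [[0, 0, 0], [1.3, 0, 0], 0], [[0, 0, 0], [0.7, 0, 0], 0], [[0, 0, 0], [0.4, 0, 0], 0], [[0, 0, 0], [0.1, 0, 0], 0], [[0, 0, 0], [0.1, 0, 0], 0], [[0, 0, 0], [0.1, 0, 0], 0], [[0, 0, 0], [0.1, 0, 0], 0], [[0, 0, 0], [0.1, 0, 0], 0], [[0, 0, 0], [0.1, 0, 0], 0]]'

```text
clock: 53.15
tcp_pos: [0.5944, -0.1467, 0.0708]
orientation: [0.518, 0.481, 0.518, -0.481]
wrist_force: [-8.9, 2.9, 21.1]
finger_gap: 0.0003
```

Call:
step_arm --targets '[[[0, 0, 0], [0.1, 0, 0], 0], [[0, 0, 0], [0.1, 0, 0], 0], [[0, 0, 0], [0.1, 0, 0], 0], [[0, 0, 0], [0, 0, 0], 0], [[0, 0, 0], [0, 0, 0], 0], [[0, 0, 0], [0, 0, 0], 0], [[0, 0, 0], [0, 0, 0], 0], [[0, 0, 0], [0, 0, 0], 0], [[0, 0, 0], [0, 0, 0], 0], [[0, 0, 0], [0, 0, 0], 0]]'

```text
clock: 54.15
tcp_pos: [0.5945, -0.1467, 0.0706]
orientation: [0.519, 0.481, 0.517, -0.481]
wrist_force: [-12.9, 3.8, 30.0]
finger_gap: 0.0002
```

```bash
python3 -c "
from h import *
im=read_camera('scene'); print(get_state()['wrist_force'],get_state()['ft_torque'])
c=im[225:305,210:300]; cv2.imwrite('pics/t.png',cv2.resize(c,None,fx=7,fy=7,interpolation=cv2.INTER_CUBIC)[:,:,::-1])"
```

```text
[-12.71633053   5.12372123  30.50140075] [ 0.88656351  2.70412257 -0.0323962 ]
```

View pics/t.png

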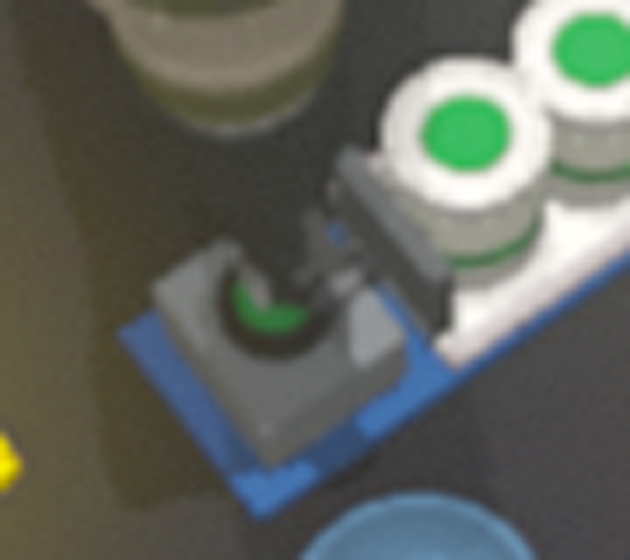

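```bash
python3 -c "
from h import *
s=get_state();p=s['tcp_pos']; u=proj('scene',p)[0]; print(u,(u-[210,225])*7)
for z in (.066,.07,.0723,.076): 
  u=proj('scene',[.5958,-.1469,z])[0]; print(z,u,(u-[210,225])*7, back('top',[349.9,172.7],z), back('scene',[248.85,265.6],z))
print(s['joint_pos'],s['tau'])"
```

```text
[248.76389759 265.34716861] [271.34728311 282.43018028]
0.066 [249.0877238  266.50303373] [273.61406661 290.52123609] [ 0.59828287 -0.14745756  0.066     ] [ 0.59309541 -0.146075    0.066     ]
0.07 [248.97704681 265.84505903] [272.83932764 285.91541324] [ 0.59708143 -0.14682534  0.07      ] [ 0.59497583 -0.14681923  0.07      ]
0.0723 [248.91311427 265.46495338] [272.39179987 283.25467363] [ 0.5963906  -0.14646182  0.0723    ] [ 0.59605707 -0.14724716  0.0723    ]
0.076 [248.80981371 264.850747  ] [271.66869596 278.95522898] [ 0.59527927 -0.14587702  0.076     ] [ 0.59779646 -0.14793556  0.076     ]
[-3.72893154e-01  4.71803028e-01 -1.23876620e-01  9.72233018e-01
 -2.89222455e-04  1.12391885e+00] [-5.42866588e-01 -3.74679995e+01  2.40490383e+01 -5.91024488e+00
  2.64090607e-01 -3.26440575e-03]
```

Call:
step_arm --targets '[[[0, 0, 0], [-0.1, 0, 0], 0], [[0, 0, 0], [-0.1, 0, 0], 0], [[0, 0, 0], [-0.1, 0, 0], 0], [[0, 0, 0], [-0.1, 0, 0], 0], [[0, 0, 0], [-0.1, 0, 0], 0], [[0, 0, 0], [-0.1, 0, 0], 0], [[0, 0, 0], [0, 0, 0], 0], [[0, 0, 0], [0, 0, 0], 0], [[0, 0, 0], [0, 0, 0], 0], [[0, 0, 0], [0, 0, 0], 0]]'

```text
clock: 55.2
tcp_pos: [0.5945, -0.1468, 0.0717]
orientation: [0.518, 0.481, 0.518, -0.481]
wrist_force: [-2.6, 1.3, 4.5]
finger_gap: -0.0002
```

Call:
step_arm --targets '[[[0, 0, 0], [-0.1, 0, 0], 0], [[0, 0, 0], [-0.1, 0, 0], 0], [[0, 0, 0], [0, 0, 0], 0], [[0, 0, 0], [0, 0, 0], 0], [[0, 0, 0], [0, 0, 0], 0], [[0, 0, 0], [0, 0, 0], 0], [[0, 0, 0], [0, 0, 0], 0], [[0, 0, 0], [0, 0, 0], 0], [[0, 0, 0], [0, 0, 0], 0], [[0, 0, 0], [0, 0, 0], 0]]'

```text
clock: 56.2
tcp_pos: [0.5945, -0.1468, 0.0738]
orientation: [0.518, 0.481, 0.518, -0.481]
wrist_force: [-1.8, 0.2, 3.3]
finger_gap: -0.0002
```

Call:
step_arm --targets '[[[0, 0, 0], [-0.1, 0, 0], 0], [[0, 0, 0], [-0.1, 0, 0], 0], [[0, 0, 0], [0, 0, 0], 0], [[0, 0, 0], [0, 0, 0], 0], [[0, 0, 0], [0, 0, 0], 0], [[0, 0, 0], [0, 0, 0], 0], [[0, 0, 0], [0, 0, 0], 0], [[0, 0, 0], [0, 0, 0], 0], [[0, 0, 0], [0, 0, 0], 0], [[0, 0, 0], [0, 0, 0], 0]]'

```text
clock: 57.2
tcp_pos: [0.5945, -0.1468, 0.0758]
orientation: [0.518, 0.481, 0.518, -0.481]
wrist_force: [-0.7, -0.6, 1.9]
finger_gap: 0.0002
```

The button force falls from 4.5 N to 1.9 N over a 6 mm stroke above a hard stop, so it was fully pressed. Lifting clear now.

Call:
step_arm --targets '[[[0, 0, 0], [-1, 0, 0], 0], [[0, 0, 0], [-2, 0, 0], 0], [[0, 0, 0], [-3, 0, 0], 0], [[0, 0, 0], [-4, 0, 0], 0], [[0, 0, 0], [-3, 0, 0], 0], [[0, 0, 0], [0, -3, 0], 0], [[0, 0, 0], [0, -4, 0], 0], [[0, 0, 0], [0, -4, 0], 0], [[0, 0, 0], [0, -4, 0], 0], [[0, 0, 0], [0, -2, 0], 0]]'

```text
clock: 58.2
tcp_pos: [0.4218, -0.1586, 0.2062]
orientation: [0.518, 0.481, 0.518, -0.482]
wrist_force: [0.9, -0.6, -0.1]
finger_gap: 0.0
```

Call:
step_arm --targets '[[[0, 0, 0], [0, 0, 0], 0], [[0, 0, 0], [0, 0, 0], 0], [[0, 0, 0], [0, 0, 0], 0], [[0, 0, 0], [0, 0, 0], 0], [[0, 0, 0], [0, 0, 0], 0], [[0, 0, 0], [0, 0, 0], 0], [[0, 0, 0], [0, 0, 0], 0], [[0, 0, 0], [0, 0, 0], 0], [[0, 0, 0], [0, 0, 0], 0], [[0, 0, 0], [0, 0, 0], 0]]'

```text
clock: 59.2
tcp_pos: [0.4249, -0.1593, 0.2058]
orientation: [0.518, 0.481, 0.518, -0.481]
wrist_force: [0.3, -0.2, -0.8]
finger_gap: -0.0002
```

```bash
python3 ck.py u; python3 grip.py; python3 -c "
from h import *
for n in ('top','scene'): cv2.imwrite('pics/v_%s.png'%n,read_camera(n)[:,:,::-1])"
```

```text
top 634 [448.8  84.1] [ 0.8188 -0.4158  0.091 ]
top 110 [285.8 115. ] [0.7468 0.0058 0.091 ]
top 134 [349.9 172.7] [ 0.5907 -0.1435  0.091 ]
top 128 [312.9 175.5] [ 0.5871 -0.0532  0.091 ]
top 131 [286.5 178.1] [0.5829 0.0107 0.091 ]
top 128 [260.2 181.3] [0.5774 0.0744 0.091 ]
top 77 [454.8 232.5] [ 0.4336 -0.3838  0.091 ]
scene 74 [312.4 220. ] [0.5793 0.0735 0.091 ]
scene 78 [294.8 231.8] [0.5844 0.0098 0.091 ]
scene 85 [276.3 243.7] [ 0.5884 -0.0541  0.091 ]
scene 85 [324.1 257.3] [0.6938 0.0312 0.091 ]
scene 103 [248.8 265.6] [ 0.6049 -0.1508  0.091 ]
scene 89 [178.8 274.6] [ 0.5272 -0.3187  0.091 ]
r 0.4224 a -70.3 crank -1.1508658439846537
F [ 0.33 -0.19 -0.8 ] resist 0.38 radial 0.07
F [0.22 0.81 0.07] resist -0.06 radial -0.83
F [ 0.13 -0.19  0.07] resist 0.19 radial 0.14
{'top': [(array([181.59349593, 166.04878049]), np.int32(123))], 'scene': [(array([371.83146067, 194.19101124]), np.int32(89))]}
['top', 'scene'] [0.6144 0.2601] [-0.06  0.47  0.55  0.4 ] r 0.0523 a 155.0
```

View pics/v_scene.png

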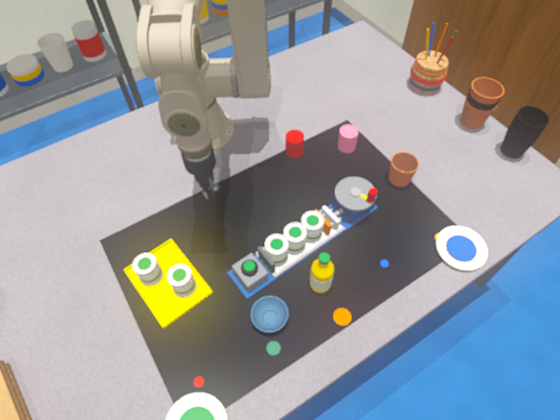

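View pics/u_top.png

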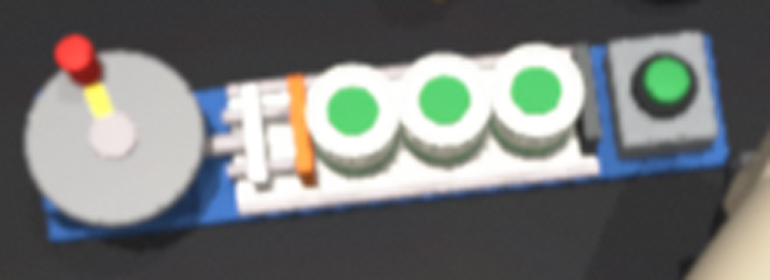

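Three tins are clamped in a row in the bed, with lids at (276,244), (295,232) and (312,220). Two stand in the tray at (146,265) and (179,275). The wheel is holding, the button is back up, and the pot, bowl and bottle are where they were, so I'm handing in.

```bash
python3 -c "
from workcell import *
print(hand_in())"
```

```text
the job is handed in; nothing more can be done
None
```

The job is done and handed in at about 59 s of the 208 s allowed.

- **Sorting:** I lifted and weighed all five tins. Three pulled about 3.5–4.4 N (full) and stand in the shaker bed. Two pulled about 1 N (empty) and stand in the yellow tray. One of the empty tins was knocked about 4 cm aside during the run; I found it again in the pictures before picking it up.
- **Clamp:** I wound the handwheel clockwise until the row stopped moving against the fixed jaw, with about 5 N at the grip, or roughly 9 N of clamping. On release the wheel backed off a few degrees and then held still, about 8 N by the given friction and spring figures. I could only estimate the final clamping force, not measure it.
- **Start button:** I pressed it to its hard stop and let go. The force as I lifted off showed about a 6 mm stroke, and its top sat about 4 mm higher than the cameras had measured. The push reached about 30 N against the stop, more than it needed.
- **Last checks:** In the final pictures the clamped row and the wheel had not moved since the clamp was released. The button was back up, both empty tins were upright in the tray, and the pot, bowl, bottle and look-alikes were undisturbed. The robot was touching nothing. No check failed.

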